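Book in the last blood tube: file the read one, show the next to the scanner

TASK

The tube lying on the bench has been read, so file it first: lay it flat in a free compartment of the grey transit tray, cap in the wide recess, fully down, and let go. Then take the last tube in the white rack by its cap, draw it straight up and out, turn it level and hold it up about 10 cm in front of the middle of the scanner's window, lying across the window with its barcode towards it. Finish while still holding it there, at rest, without having touched the scanner or shifted the other things on the bench.

Things in the scene. Friction and masses are not known exactly. Their poses are not given: they have to be found in the camera images.
- read_tube: the capped sample tube that lies loose on the bench: 12 g, clear body 13 mm across and 62 mm long, then a lavender cap 17 mm across and 25 mm long, 87 mm in all. Origin at the middle of the round bottom end, +z along the tube to the cap (cap from z = 62 to 87 mm, centre of mass at 49 mm). As it lies, bottom rim and cap rim touch the bench, its axis about 7 mm up; it can roll
- read_mid (a point): point on the axis of that tube half-way along it, 43.5 mm from its bottom end
- last_tube: the one tube that stands in the rack, cap up: same shape and size as the other (body 13 mm across to z = 62 mm, cap 17 mm across from 62 to 87 mm, 12 g). Origin at the middle of its bottom end, +z to the cap, -y out through the middle of the printed barcode. It may stand up to 3 degrees askew in its hole
- barcode (a point): middle of the barcode on the surface of that tube, 36 mm from its bottom end; axes as the tube
- rack: white two-deck tube rack, fixed, 62 x 150 mm and 55 mm high, 2 x 5 round holes 15.5 mm across in decks whose tops are 54 and 30 mm up; the tube stands on its floor, 10 mm up, so the cap spans 72 to 97 mm above the bench. Origin at the middle of the underside, y along its length. The tube stands in the corner hole at x = -15, y = +56 mm; all other holes are empty
- transit_tray: grey tray, fixed, 120 (x) x 176 (y) x 20 mm, origin under its middle. Four open compartments along x, at y = -60, -20 (free), +20 and +60 mm (taken). A tube lies in one level, bottom end to -x, cap to +x; the other way round the cap is too wide for the channel. A finger trough runs right across the tray at x = -25 to 11 mm, floor 4 mm above the bench
- slot1 (a point): free compartment at y = -60 mm: where the mid-point of a filed tube's axis belongs, 16.5 mm above the bench; axes as the tray. Along x it has a tube channel 16.5 mm wide, floor 10 mm up (x = -47.5 to -25 mm), the finger trough, a neck saddle like the channel (11 to 15 mm) and a cap recess 23 mm wide, floor 8 mm up (15 to 47.5 mm)
- slot2 (a point): free compartment at y = -20 mm of the tray, as slot1; either one will do
- packed_a: tube already filed in the compartment at y = +20 mm (leave alone)
- packed_b: tube already filed in the compartment at y = +60 mm (leave alone)
- scanner_a: black hands-free barcode scanner, fixed to the bench, foot 113 x 124 mm, 180 mm high with its hood; origin at the middle of the underside, -x is its front
- window (a point): middle of the scanner's window on the front of the hood, about 125 mm above the bench; its -x axis is the line of sight out of the window (it nods with the hood), y across the window, z up it
- scanner_a_head (a joint): nod of the scanner's hood, rad, -0.26 to 0.26, 0 = looking level, plus = window looks down, minus = up; stiff, stays where it is set
- timer: bench timer, 68 x 62 x 24 mm, lying on the bench (leave alone); origin under its middle. Past it, to the robot's right, stand fixed stacks of full tube trays: 0.10 to 0.20 m high between x = 0.45 and 0.73 m, y = -0.64 and -0.15 m, and one 0.30 m high behind them (x = 0.68 to 0.93 m, y = -0.38 to -0.13 m); pass above or round them
- label_roll: white roll of blank labels, 82 mm across, 40 mm high (leave alone); origin under its middle
- felt_pen: felt pen, 135 x 17 mm (leave alone); origin under its middle
- stamp: rubber stamp with turned wooden handle, 29 x 50 mm, 78 mm high, standing (leave alone); origin under its middle
- notebook: spiral notebook, 148 x 109 x 14 mm, with a pen on it (leave alone); origin under its middle

How it is judged:
By the outcome, as a careful person would: the job done as asked, in the order asked, and still so for the second after the job is handed in, while the arm keeps its last pose, push and grip.
It also fails if it takes over 58 s, if anything falls off the work surface, if the arm or the gripper's body presses on something with over 40 N, if the wrist force passes 120 N, or if a joint passes its speed limit or range.

ROBOT

A 6-joint arm with a two-finger parallel gripper is mounted at the origin on a cart in front of the work surface, level with it; the furniture and walls round the work are solid. World frame = base frame: x ahead of the robot, y to its left, z up, the work surface at z = 0. Lengths are in m, angles in rad, forces in N, time in s.
With the tool pointing down it reaches from about 0.225 to 0.725 m from the base axis. Payload 3.1 kg.
Tool frame: the origin (TCP) lies midway between the tips of the shut fingers; the grasp point (between the pads) lies 19 mm behind it; z points along the fingers, y is the direction in which the jaws open and shut (so a half turn about z gives the same grasp; the last joint's range is limited). The gripper opens to 85 mm and grips with 20 to 120 N. Pads are 22 mm wide; open, the fingers measure 114 mm over their backs; the gripper's body (76 mm by 85 mm) begins 54 mm behind the grasp point. The pads swing forward as they close: fully open they stand 13 mm farther back than shut.
Start: joints at [1.048, 0.048, 0.099, 1.622, 0, 1.443], TCP at [0.202, 0.485, 0.231] pointing down, gripper open.
Joint ranges: [-2.91, 2.91], [-0.99, 1.94], [-1.21, 1.42], [-2.12, 2.29], [-1.49, 1.47], [-3.14, 3.14]. Speed limits (rad/s): [2.79, 2.79, 3.14, 3.14, 3.14, 3.14].

INTERFACE

Orientations are given as a rotation vector (axis times angle).
In Python, from plant import readout, optics, ticket gives the robot as it stands.
- The arm moves only by the tool step_arm, never from a script. Its argument "motion" is a list of rows, each an object with "xyz": the shift along the tool's x, y, z in m, a list of three; "twist": the turn about the tool's z in rad; "gripper": the opening in per cent of the stroke, from 0 (shut) to 100 (fully open). In form: [{"xyz": [dx, dy, dz], "twist": twist, "gripper": gripper}, ...]. A call has 1 to 8 rows; each row shifts and turns the commanded pose from where the row before left it, along the tool's axes as they then stand; what a row does not reach is not made up. A row lasts 1/12 s, in which the tool goes at most 41.7 mm and 7.16 degrees, less where a joint would pass 70% of its speed; a pose out of reach is approached as far as the arm can. A call is refused whole if a number of a shift passes 0.0417 or a number of a turn 0.125, either way. A call with a gripper value outside its range is refused whole. The fingers move at their own pace and stop on an object; the grip force is fixed at half the most. Time passes only in rows, so rows that do not move let the fingers close. It gives the time, the measured TCP pose, the force and the opening at its end, in the units of the state.
- readout.state(): the state, without advancing time (a new reading comes with each control period).
- optics.snapshot(name): name is "side" or "top"; returns a dict with "image" (480x640x3 uint8, red, green, blue), "z_map" (480x640 float32, m along the optical axis (not along the pixel's ray), 0 where there is no reading), "intrinsics" (3x3 intrinsics, pixels), "R" (3x3) and "t" (3): a world point X has camera coordinates R X + t. Camera axes: x right, y down, z forward; pixel columns grow to the right and rows downward; lengths in m; the calibration is good to about 2 mm. A picture is of the moment at which its call begins.
- ticket.hand_in(): hands the job in, once; it reports no verdict.
The state is a dict: "clock": time; "joint_pos": joint angles; "joint_velocities": joint speeds; "effort": joint torques, N m; "tool_pos": TCP position; "orientation": TCP orientation; "ft_force": force on the tool from outside, world axes, zero at the start; "wrist_torque": the same for the moment, N m; "gripper_width": finger opening in m.
Only numpy, scipy, OpenCV 4.12 (cv2) and the standard library are available. Lean on these libraries where they do the work, as an engineer would, in place of code of your own. Each camera call takes 0.05 s, during which the arm holds its last target. There are 200 camera calls.

## Working session

There is one attempt and no reset: what is moved stays moved. The work goes in short steps, Python scripts to look and compute and a tool call to move; the robot and the scene stay as the last step left them, time stands still between calls to the robot, and variables do not carry over. Pictures are saved under pics/ and viewed, and the job is handed in when it is done.

Besides the shell and the picture viewer there is one more tool, called as name([rows], argument=value, ...), one row to a line, values as JSON. step_arm: Moves the arm, as the interface text tells. Its arguments: {"type":"object","properties":{"motion":{"type":"array","items":{"type":"object","properties":{"xyz":{"type":"array","items":{"type":"number"}},"twist":{"type":"number"},"gripper":{"type":"number"}}}}},"required":["motion"]}

```bash
ls; mkdir -p pics; python3 - <<'E'
from plant import readout, optics
import cv2,numpy as np
print(readout.state())
for n in("side","top"):
    s=optics.snapshot(n); cv2.imwrite(f"pics/{n}0.png",s["image"][:,:,::-1]); np.savez(f"{n}0.npz",**s)
    print(n,s["intrinsics"].round(1).tolist(),(-s["R"].T@s["t"]).round(3),s["R"].round(3).tolist())
E
```

```text
pics
{'clock': 0.0, 'joint_pos': array([1.04818901e+00, 4.87274877e-02, 9.75763157e-02, 1.62198559e+00,
       2.42218567e-05, 1.44298819e+00]), 'joint_velocities': array([-0.00039572, -0.00010606,  0.00104273, -0.00097821,  0.00017278,
        0.00117421]), 'effort': array([ 7.86636770e-05, -3.38780916e+01,  3.20014679e+01,  2.02076597e-02,
       -6.45864802e-06,  6.29177649e-06]), 'tool_pos': array([0.2016281 , 0.48407665, 0.23011846]), 'orientation': array([-0.61597794, -3.07982491,  0.00347064]), 'ft_force': array([ 0.26019101, -0.35184887, -0.1626072 ]), 'wrist_torque': array([0.02200918, 0.00383578, 0.00689744]), 'gripper_width': 0.08522442890909386}
side [[494.7, 0.0, 319.1], [0.0, 494.7, 236.6], [0.0, 0.0, 1.0]] [ 0.402 -1.159  0.93 ] [[0.986, -0.164, -0.021], [-0.113, -0.572, -0.813], [0.121, 0.804, -0.582]]
top [[522.5, 0.0, 314.7], [0.0, 522.5, 239.5], [0.0, 0.0, 1.0]] [ 0.334 -0.009  1.704] [[-0.01, -1.0, -0.016], [-0.987, 0.012, -0.158], [0.158, 0.014, -0.987]]
```

View pics/top0.png

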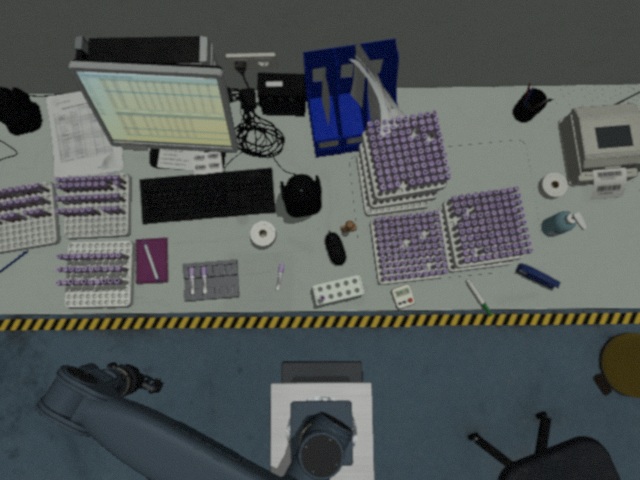

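View pics/side0.png

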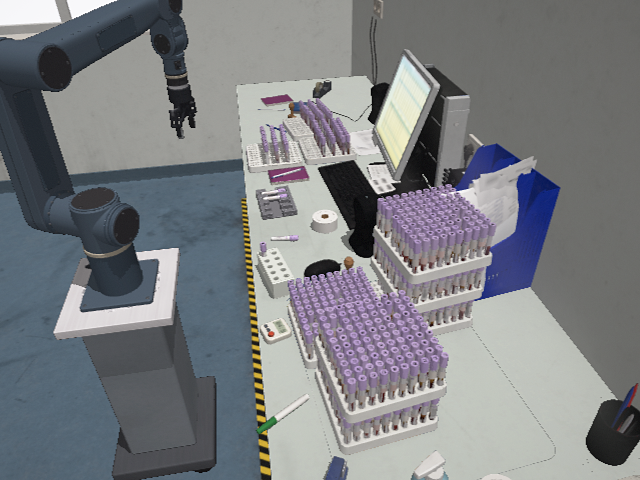

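The top view shows the rack at about (337,291), the loose tube (280,277), the tray (211,281), the scanner (300,195) and the roll (262,234). Next I'll zoom in on both views.

```bash
cat > h.py <<'E'
import numpy as np, cv2
def load(n):
    s=dict(np.load(n+".npz")); s["c"]=-s["R"].T@s["t"]; return s
def snap(n,name):
    from plant import optics
    s=optics.snapshot(n); np.savez(name+".npz",**s); s["c"]=-s["R"].T@s["t"]; return s
def ray(s,u,v):
    K=s["intrinsics"]; d=s["R"].T@np.array([(u-K[0,2])/K[0,0],(v-K[1,2])/K[1,1],1.]); return s["c"],d
def plane(s,u,v,z):
    c,d=ray(s,u,v); return c+d*(z-c[2])/d[2]
def proj(s,X):
    p=s["R"]@np.asarray(X,float)+s["t"]; p=s["intrinsics"]@p; return p[:2]/p[2]
def tri(s1,p1,s2,p2):
    c1,d1=ray(s1,*p1); c2,d2=ray(s2,*p2)
    A=np.stack([d1,-d2],1); q=np.linalg.lstsq(A,c2-c1,rcond=None)[0]
    a=c1+q[0]*d1;b=c2+q[1]*d2; return (a+b)/2,np.linalg.norm(a-b)
def cloud(s):
    z=s["z_map"]; v,u=np.mgrid[:480,:640]; K=s["intrinsics"]
    P=np.stack([(u-K[0,2])/K[0,0]*z,(v-K[1,2])/K[1,1]*z,z],-1)
    return (P-s["t"])@s["R"]
def crop(s,u0,v0,w,h,k,f):
    cv2.imwrite(f,cv2.resize(s["image"][v0:v0+h,u0:u0+w,::-1],None,fx=k,fy=k,interpolation=cv2.INTER_CUBIC))
def lav(s):
    h=cv2.cvtColor(s["image"],cv2.COLOR_RGB2HSV); return cv2.inRange(h,(118,40,60),(155,255,255))
E
python3 - <<'E'
from h import *
t=load("top0");s=load("side0")
crop(t,170,165,200,150,4,"pics/t0c.png"); crop(s,240,170,140,140,5,"pics/s0c.png")
for n,i,(u0,v0,w,h) in(("top",t,(170,240,200,75)),("side",s,(240,170,80,90))):
    m=np.zeros((480,640),np.uint8);m[v0:v0+h,u0:u0+w]=lav(i)[v0:v0+h,u0:u0+w]
    N,_,st,ce=cv2.connectedComponentsWithStats(m)
    P=cloud(i)
    for k in range(1,N):
        if st[k,4]>6: print(n,st[k],ce[k].round(1),np.median(P[_==k],0).round(4))
E
```

```text
top [279 265   5   7  24] [280.8 267.9] [0.5111 0.1249 0.016 ]
top [201 266   6   9  44] [203.3 270.2] [0.5064 0.3754 0.0241]
top [189 268   6   7  34] [191.2 271.1] [0.5039 0.4148 0.0244]
top [321 297   3   3   7] [322. 298.] [ 0.4095 -0.0073  0.0984]
side [277 189   9   3  21] [281.  189.9] [0.5035 0.4117 0.0211]
side [280 194   8   4  26] [283.1 195.3] [0.5063 0.3711 0.0226]
side [290 235   8   6  39] [293.6 237.3] [0.5134 0.1198 0.0134]
side [260 242   6  10  48] [262.9 246.5] [ 0.4123 -0.013   0.0905]
```

View pics/t0c.png

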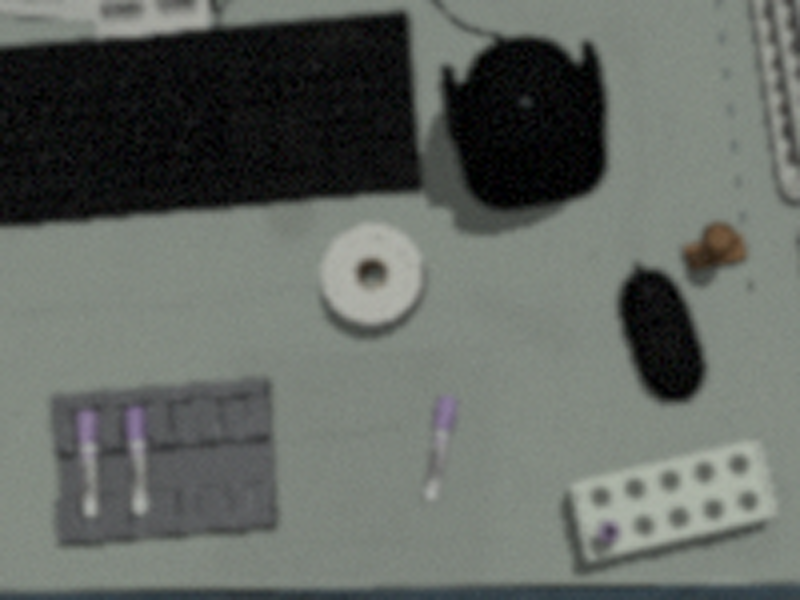

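View pics/s0c.png

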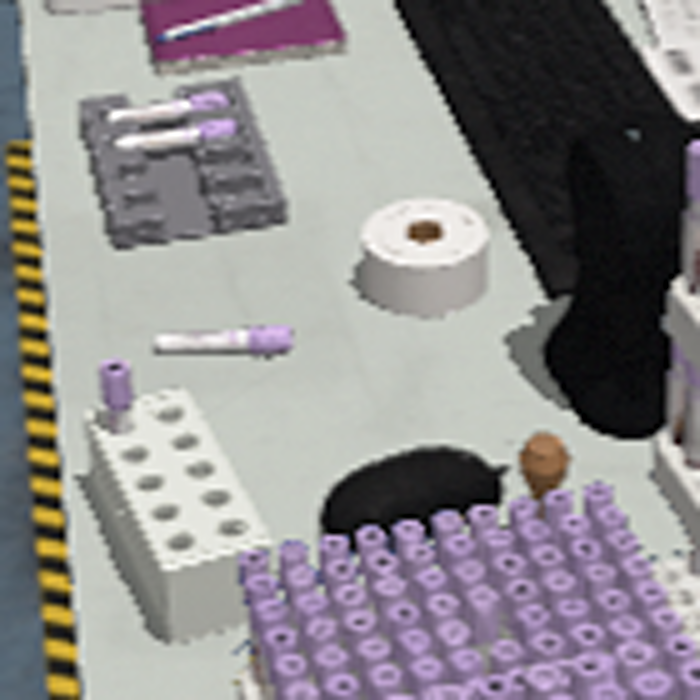

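The top crop shows the loose tube from bottom (430,495) to cap (445,400), with the cap away from the robot. The tray has its two taken slots on the left. The rack tube sits in its lower-left hole, with the cap at (607,530). Next I'll fit the tray, rack and tubes, and look at the scanner with the image brightened.

```bash
python3 - <<'E'
from h import *
t=load("top0");s=load("side0")
for i in(t,s): i["P"]=cloud(i)
def rect(i,m,z):
    c=max(cv2.findContours(m,cv2.RETR_EXTERNAL,cv2.CHAIN_APPROX_NONE)[0],key=cv2.contourArea)[:,0]
    w=np.array([plane(i,u,v,z)[:2]*1000 for u,v in c],np.float32)
    print("rect",[np.round(x,1) for x in cv2.minAreaRect(w)])
def win(m,u0,v0,u1,v1):
    o=np.zeros_like(m);o[v0:v1,u0:u1]=m[v0:v1,u0:u1];return o
g=cv2.GaussianBlur(t["image"],(3,3),0).astype(int)
hsv=cv2.cvtColor(g.astype(np.uint8),cv2.COLOR_RGB2HSV)
# tray: darker than bench
m=win(((g.max(2)<118)).astype(np.uint8)*255,178,255,245,305); m=cv2.morphologyEx(m,cv2.MORPH_CLOSE,np.ones((9,9)))
print("tray");rect(t,m,.02)
# rack: by brightness
print("px bench",g[265,320],"rack",g[288,345],"tray",g[283,225])
P=t["P"]; h=P[...,2]; 
m=win(((h>.045)&(h<.07)).astype(np.uint8)*255,300,265,375,315); print("rack depth");rect(t,cv2.morphologyEx(m,cv2.MORPH_CLOSE,np.ones((5,5))),.055)
# loose tube
for i,(a,b,c,d) in((t,(272,260,290,295)),(s,(265,228,302,245))):
    gg=i["image"].astype(int); hh=cv2.cvtColor(i["image"],cv2.COLOR_RGB2HSV)
    bench=np.median(gg[b:d,a:c].reshape(-1,3),0)
    mm=win((np.abs(gg-bench).sum(2)>40).astype(np.uint8)*255,a,b,c,d)
    vv,uu=np.nonzero(mm); W=np.array([plane(i,u,v,.008)[:2]*1000 for u,v in zip(uu,vv)])
    cap=np.array([lav(i)[v,u]>0 for u,v in zip(uu,vv)])
    mu=W.mean(0);ax=np.linalg.svd(W-mu)[2][0];ax*=np.sign(ax[0]);q=(W-mu)@ax
    print("tube",len(q),mu.round(1),ax.round(3),np.percentile(q,[0,2,98,100]).round(1),"cap mean",W[cap].mean(0).round(1))
for i,n,(u0,v0,w,h) in((t,"t",(265,160,70,70)),(s,"s",(330,175,70,90))):
    c=i["image"][v0:v0+h,u0:u0+w,::-1].astype(float); c=255*(c/255)**.4
    cv2.imwrite(f"pics/sc_{n}.png",cv2.resize(c.astype(np.uint8),None,fx=6,fy=6,interpolation=cv2.INTER_CUBIC))
for zz in np.arange(.01,.2,.01):
    k=(abs(P[...,2]-zz)<.005)&(P[...,0]>.6)&(P[...,0]<.9)&(abs(P[...,1]-.04)<.09)&(P[...,2]>.012)&(g.max(2)<60)
    if k.sum()>5: q=P[k]*1000; print(zz.round(2),k.sum(),q.min(0).round(),q.max(0).round(),q.mean(0).round())
E
python3 -c "
import cv2,numpy as np
a=cv2.imread('pics/sc_t.png');b=cv2.imread('pics/sc_s.png');h=max(a.shape[0],b.shape[0])
p=lambda x:cv2.copyMakeBorder(x,0,h-x.shape[0],0,0,cv2.BORDER_CONSTANT)
o=np.hstack([p(a),p(b)]);cv2.imwrite('pics/sc.png',cv2.resize(o,(800,int(o.shape[0]*800/o.shape[1]))))"
```

```text
tray
rect [array([474.2, 352.6]), array([129.3, 183.1]), np.float64(3.1)]
px bench [129 137 129] rack [171 178 166] tray [90 92 92]
rack depth
rect [array([437.8, -57.4]), array([ 61.9, 154.6]), np.float64(12.6)]
tube 49 [483.7 132.5] [ 0.987 -0.161] [-39.9 -39.4  39.2  39.7] cap mean [514.6 125.3]
tube 138 [487.5 127.3] [ 0.996 -0.084] [-65.  -52.4  37.5  40.6] cap mean [511.4 126.2]
0.01 26 [619. -36.  12.] [713. 112.  15.] [686.  44.  14.]
0.02 144 [600. -50.  15.] [896. 108.  25.] [691.  26.  20.]
0.03 121 [600. -50.  25.] [897. 107.  35.] [716.  23.  30.]
0.04 65 [605. -49.  35.] [895. 103.  45.] [755.  27.  40.]
0.05 60 [697. -49.  45.] [897.  93.  55.] [762.  26.  50.]
0.06 70 [703. -20.  55.] [890. 112.  65.] [733.  50.  59.]
0.07 17 [707.  -5.  66.] [787. 111.  75.] [740.  55.  70.]
0.08 36 [705. -49.  77.] [898. 107.  85.] [722.  47.  82.]
0.09 65 [702. -45.  85.] [897. 109.  95.] [742.  40.  89.]
0.1 34 [700. -48.  95.] [896. 109. 105.] [771.  37. 100.]
0.11 29 [698. -45. 105.] [894. 108. 114.] [819.   7. 109.]
0.12 26 [699. -29. 115.] [892. 110. 125.] [808.  16. 121.]
0.13 28 [697. -35. 125.] [894. 113. 135.] [773.  36. 131.]
0.14 57 [701. -41. 136.] [893. 115. 145.] [754.  43. 140.]
0.15 93 [696.  -5. 145.] [783. 114. 155.] [737.  45. 151.]
0.16 177 [696.  -2. 155.] [782. 114. 165.] [740.  58. 160.]
0.17 261 [695.  16. 165.] [779.  91. 175.] [738.  55. 170.]
0.18 229 [699.  25. 175.] [770.  82. 185.] [734.  54. 179.]
0.19 11 [721.  40. 185.] [749.  66. 189.] [735.  55. 186.]
```

View pics/sc.png

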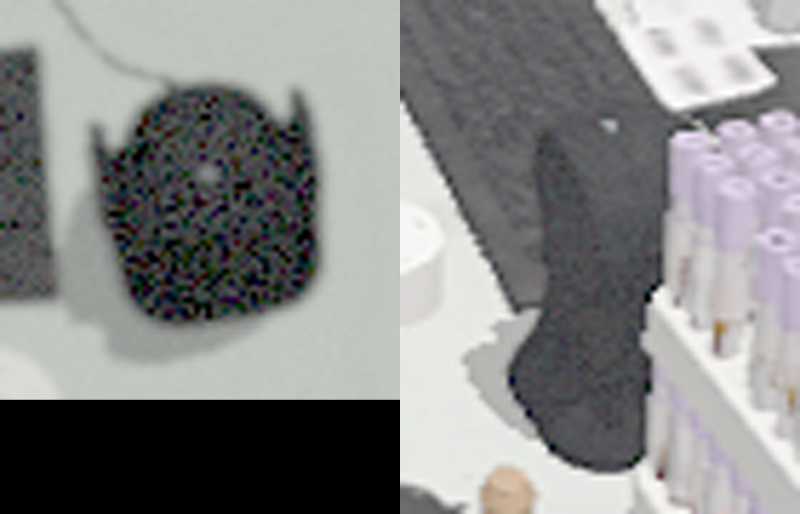

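```bash
python3 - <<'E'
from h import *
t=load("top0");s=load("side0")
for n,i,(u0,v0,u1,v1) in(("t",t,(280,170,323,218)),("s",s,(348,193,378,258))):
    P=cloud(i)*1000; d=i["image"].max(2)<75
    o=np.zeros_like(d);o[v0:v1,u0:u1]=d[v0:v1,u0:u1]
    # grid of heights
    if n=="t":
        for v in range(v0,v1,3): print(v,[(int(P[v,u,0]),int(P[v,u,1]),int(P[v,u,2])) if o[v,u] else 0 for u in range(u0,u1,6)])
    else:
        for v in range(v0,v1,4): print(v,[(int(P[v,u,0]),int(P[v,u,1]),int(P[v,u,2])) if o[v,u] else 0 for u in range(u0,u1,4)])
c=s["image"][190:262,340:384,::-1].astype(float); c=np.clip(c*3.5,0,255)
cv2.imwrite("pics/sc2.png",cv2.resize(c.astype(np.uint8),None,fx=8,fy=8,interpolation=cv2.INTER_CUBIC))
E
```

```text
170 [0, 0, 0, 0, 0, 0, 0, 0]
173 [0, 0, 0, 0, 0, 0, 0, 0]
176 [0, 0, (778, 79, 157), (773, 60, 173), (775, 42, 167), 0, (778, 6, 153), 0]
179 [0, 0, (766, 79, 167), (764, 60, 173), (764, 42, 173), (768, 24, 158), (769, 6, 153), 0]
182 [0, 0, (755, 78, 173), (753, 60, 178), (752, 42, 182), (755, 24, 168), (761, 6, 149), 0]
185 [(752, 116, 152), (333, -9, 1703), (744, 78, 178), (745, 60, 175), (743, 42, 182), (745, 24, 171), (766, 7, 94), 0]
188 [0, (741, 98, 158), (737, 79, 171), (735, 60, 176), (735, 42, 175), (735, 24, 173), (763, 7, 66), 0]
191 [0, (736, 99, 140), (728, 79, 171), (725, 60, 179), (725, 42, 179), (729, 25, 162), (735, 7, 139), 0]
194 [(762, 129, -1), (726, 99, 143), (718, 79, 172), (715, 60, 183), (718, 43, 172), (718, 24, 170), (724, 7, 144), 0]
197 [0, (718, 99, 134), (709, 79, 169), (707, 60, 179), (706, 42, 179), (710, 25, 165), (717, 7, 136), 0]
200 [0, (719, 102, 91), (701, 79, 164), (699, 61, 174), (720, 46, 84), (719, 26, 87), (711, 7, 118), 0]
203 [0, (710, 103, 88), (708, 83, 95), (711, 65, 82), (711, 46, 82), (716, 27, 59), (716, 8, 55), 0]
206 [0, (714, 1
[... 1532 characters left out ...]
8, 47), (713, 54, 62), (726, 58, 57), (737, 51, 61), (732, -9, 103), 0]
233 [0, (698, 97, 20), (703, 67, 39), (713, 53, 48), (723, 43, 53), (732, 32, 60), 0, 0]
237 [0, (694, 80, 16), (703, 65, 25), (711, 45, 39), (717, 21, 55), (727, 12, 60), (733, -10, 75), 0]
241 [0, (690, 62, 14), (699, 48, 23), (707, 29, 35), (715, 11, 47), (726, 4, 51), (735, -6, 57), 0]
245 [0, (688, 51, 7), (697, 36, 16), (707, 26, 22), (715, 8, 34), (727, 5, 34), (738, 0, 37), 0]
249 [0, 0, (695, 26, 8), (705, 17, 13), (713, 0, 26), (726, 0, 23), (737, -3, 24), 0]
253 [0, 0, (693, 17, 0), (701, 0, 12), (713, -1, 12), (724, -5, 13), (736, -10, 14), 0]
257 [0, 0, 0, 0, (712, -6, 0), (723, -12, 3), 0, (698, -178, 134)]
```

View pics/sc2.png

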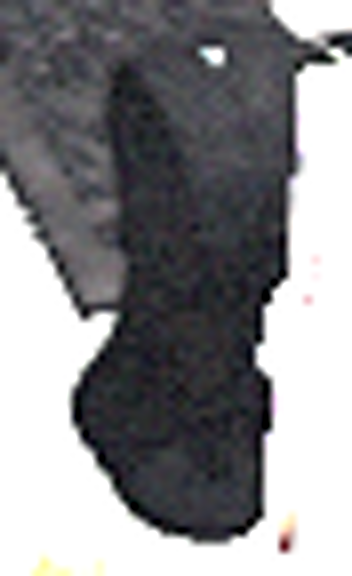

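The scanner's window faces the robot with a yaw of about +9° and a nod close to 0. I take the window middle as roughly (0.707, 0.048, 0.125). The loose tube's mid-point is about (0.484, 0.132) with yaw about -9.5°, and the tray is about (0.476, 0.353) with yaw 3.6°. Time to move.

```bash
cat >> h.py <<'E'
from scipy.spatial.transform import Rotation as Ro
def plan(target,jawdeg=None):
    "prints twist, then total tool-axis shift after the twist"
    from plant import readout
    s=readout.state(); R=Ro.from_rotvec(s["orientation"]).as_matrix()
    a=np.degrees(np.arctan2(R[1,1],R[0,1])); tw=0
    if jawdeg is not None:
        d=(jawdeg-a+90)%180-90; tw=-np.radians(d); R=R@Ro.from_rotvec([0,0,tw]).as_matrix()
    v=R.T@(np.array(target)-s["tool_pos"])
    print("t",round(float(s["clock"]),2),"tcp",s["tool_pos"].round(4),"jaw",round(float(a),2),"w",round(float(s["gripper_width"]),4),"F",s["ft_force"].round(1),"q6",s["joint_pos"].round(2))
    print("twist",round(float(tw),4),"shift mm",(v*1000).round(1))
E
python3 -c "
from h import *
plan([.4805,.1326,.10],80.5)"
```

```text
t 0.1 tcp [0.2017 0.4841 0.2302] jaw 67.38 w 0.085 F [-0.1 -0.4  1. ] q6 [ 1.05  0.05  0.1   1.62 -0.    1.44]
twist -0.229 shift mm [-333.1 -300.4  130.6]
```

step_arm([
  {"xyz": [0, 0, 0], "twist": -0.1145, "gripper": 45},
  {"xyz": [0, 0, 0], "twist": -0.1145, "gripper": 45},
  {"xyz": [-0.0278, -0.025, 0.008], "twist": 0, "gripper": 45},
  {"xyz": [-0.0278, -0.025, 0.008], "twist": 0, "gripper": 45},
  {"xyz": [-0.0278, -0.025, 0.008], "twist": 0, "gripper": 45},
  {"xyz": [-0.0278, -0.025, 0.008], "twist": 0, "gripper": 45},
  {"xyz": [-0.0278, -0.025, 0.008], "twist": 0, "gripper": 45},
  {"xyz": [-0.0278, -0.025, 0.008], "twist": 0, "gripper": 45},
])

```text
clock: 0.77
tool_pos: [0.3421, 0.3075, 0.1824]
orientation: [-0.259, -3.13, 0.001]
ft_force: [0.1, 0.3, -0.5]
gripper_width: 0.0384
```

step_arm([
  {"xyz": [-0.0278, -0.025, 0.008], "twist": 0, "gripper": 45},
  {"xyz": [-0.0278, -0.025, 0.008], "twist": 0, "gripper": 45},
  {"xyz": [-0.0278, -0.025, 0.008], "twist": 0, "gripper": 45},
  {"xyz": [-0.0278, -0.025, 0.008], "twist": 0, "gripper": 45},
  {"xyz": [-0.0278, -0.025, 0.008], "twist": 0, "gripper": 45},
  {"xyz": [0, 0, 0], "twist": 0, "gripper": 45},
  {"xyz": [0, 0, 0], "twist": 0, "gripper": 45},
])

```text
clock: 1.35
tool_pos: [0.4581, 0.1611, 0.1419]
orientation: [-0.267, -3.127, 0.001]
ft_force: [-0.4, 1.0, 0.3]
gripper_width: 0.0383
```

```bash
python3 -c "
from h import *
plan([.4805,.1326,.07],80.5)
s=snap('side','side1');crop(s,220,150,130,110,6,'pics/s1.png')
t=snap('top','top1');crop(t,200,220,160,110,5,'pics/t1.png')"
```

```text
t 1.35 tcp [0.4581 0.1611 0.1419] jaw 80.26 w 0.0383 F [-0.4  1.   0.3] q6 [ 0.2  -0.05 -0.18  1.45  0.    0.37]
twist -0.0042 shift mm [-27.  -24.4  71.8]
```

View pics/s1.png

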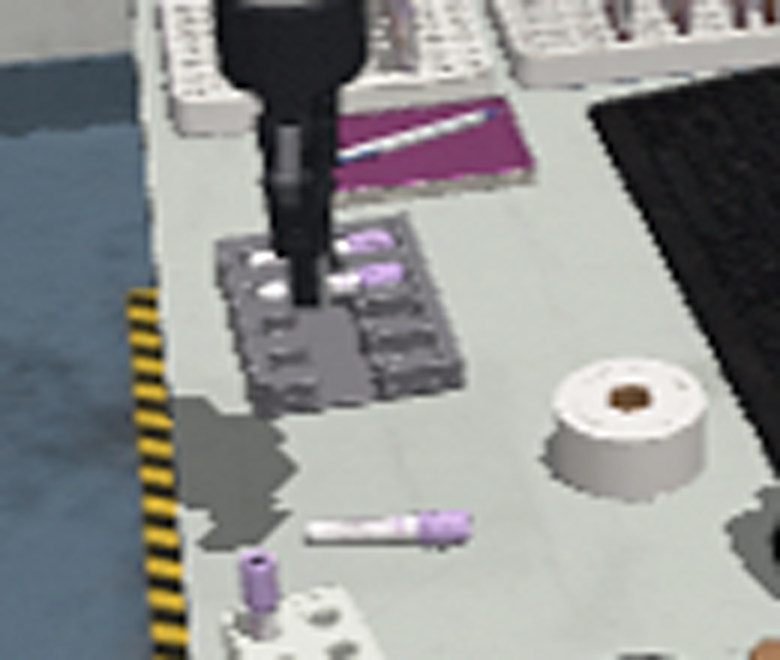

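View pics/t1.png

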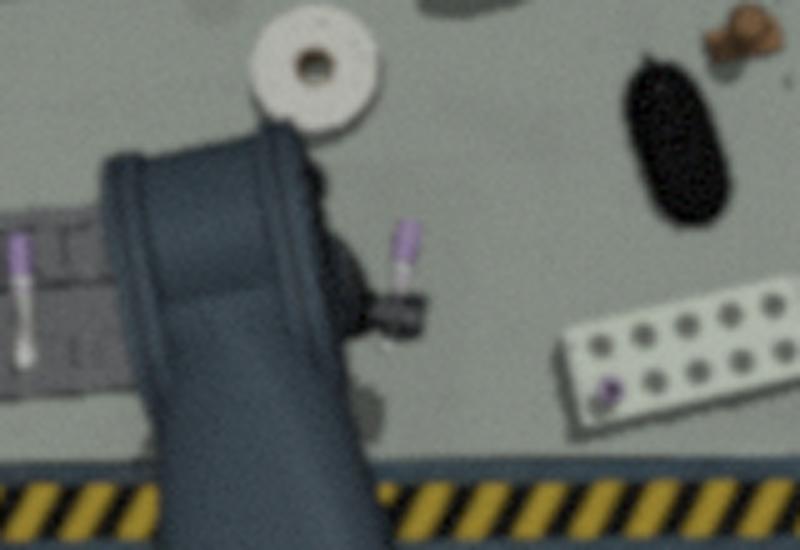

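Picture notes: the side view shows the tube intact at (310–465, 525) and the gripper above it. I'm moving over the tube and going down.

step_arm([
  {"xyz": [-0.0135, -0.0122, 0.03], "twist": -0.004, "gripper": 45},
  {"xyz": [-0.0135, -0.0122, 0.03], "twist": 0, "gripper": 45},
  {"xyz": [0, 0, 0.025], "twist": 0, "gripper": 45},
  {"xyz": [0, 0, 0.025], "twist": 0, "gripper": 45},
  {"xyz": [0, 0, 0.0], "twist": 0, "gripper": 45},
])

```text
clock: 1.87
tool_pos: [0.4754, 0.1351, 0.028]
orientation: [-0.249, -3.121, 0.003]
ft_force: [-1.9, -1.0, -1.2]
gripper_width: 0.0384
```

```bash
python3 -c "
from h import *
plan([.4805,.1326,.003],80.5)
s=snap('side','side2');crop(s,240,190,90,75,8,'pics/s2.png')"
```

```text
t 1.87 tcp [0.4754 0.1351 0.028 ] jaw 80.86 w 0.0384 F [-1.9 -1.  -1.2] q6 [ 0.14  0.04 -0.32  1.22  0.    0.3 ]
twist 0.0063 shift mm [-5.6 -1.5 24.9]
```

View pics/s2.png

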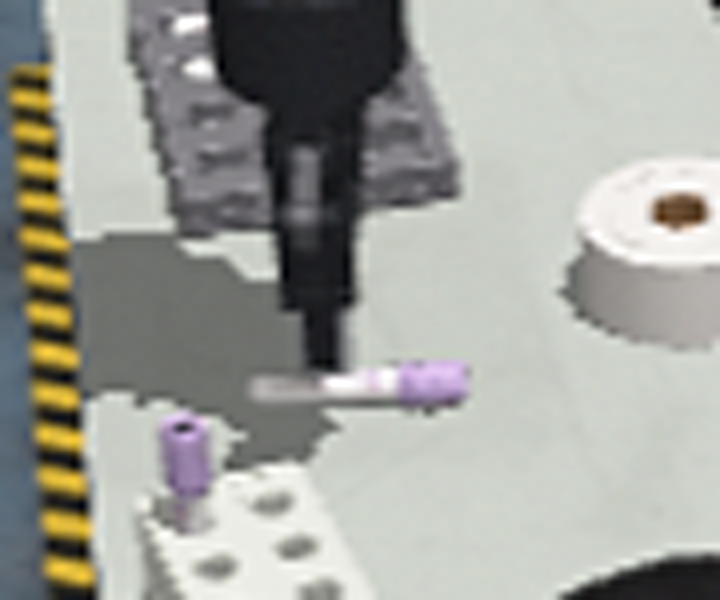

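```bash
python3 -c "
from h import *
s=load('side2')
for X in([.472,.116,.032],[.478,.154,.032],[.444,.139,.0065],[.4805,.1326,.0075],[.5145,.127,.0085]): print(X,((proj(s,X)-[240,190])*8).round())"
```

```text
[0.472, 0.116, 0.032] [324. 356.]
[0.478, 0.154, 0.032] [329. 301.]
[0.444, 0.139, 0.0065] [252. 384.]
[0.4805, 0.1326, 0.0075] [345. 380.]
[0.5145, 0.127, 0.0085] [430. 377.]
```

step_arm([
  {"xyz": [-0.0055, -0.0015, 0.008], "twist": 0, "gripper": 45},
  {"xyz": [0, 0, 0.008], "twist": 0, "gripper": 45},
  {"xyz": [0, 0, 0.007], "twist": 0, "gripper": 45},
  {"xyz": [0, 0, 0.001], "twist": 0, "gripper": 45},
  {"xyz": [0, 0, 0], "twist": 0, "gripper": 45},
])

```text
clock: 2.33
tool_pos: [0.4858, 0.1322, 0.0092]
orientation: [-0.253, -3.131, 0.0]
ft_force: [0.6, -0.0, 0.2]
gripper_width: 0.0385
```

```bash
python3 -c "
from h import *
plan([.4805,.1326,.003],80.5)
s=snap('side','side3');crop(s,240,190,90,75,8,'pics/s3.png')"
```

```text
t 2.33 tcp [0.4858 0.1322 0.0092] jaw 80.74 w 0.0385 F [ 0.6 -0.   0.2] q6 [ 0.13  0.07 -0.33  1.18  0.    0.29]
twist 0.0042 shift mm [ 5.3 -0.5  6.2]
```

View pics/s3.png

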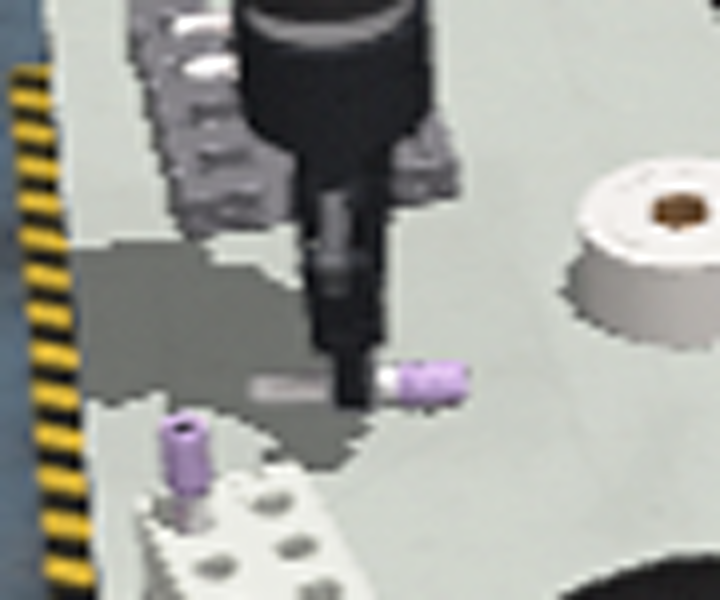

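step_arm([
  {"xyz": [0.0045, 0, 0.0055], "twist": 0, "gripper": 45},
  {"xyz": [0, 0, 0], "twist": 0, "gripper": 45},
  {"xyz": [0, 0, 0], "twist": 0, "gripper": 45},
])

```text
clock: 2.63
tool_pos: [0.4809, 0.1328, 0.0035]
orientation: [-0.254, -3.13, 0.0]
ft_force: [-0.0, 0.4, -1.0]
gripper_width: 0.0387
```

```bash
python3 -c "
from h import *
plan([.4805,.1326,.003],80.5)"
```

```text
t 2.63 tcp [0.4809 0.1328 0.0035] jaw 80.73 w 0.0387 F [-0.   0.4 -1. ] q6 [ 0.13  0.06 -0.35  1.16 -0.    0.3 ]
twist 0.0041 shift mm [ 0.4 -0.2  0.5]
```

step_arm([
  {"xyz": [0, 0, 0], "twist": 0, "gripper": 0},
  {"xyz": [0, 0, 0], "twist": 0, "gripper": 0},
  {"xyz": [0, 0, 0], "twist": 0, "gripper": 0},
  {"xyz": [0, 0, 0], "twist": 0, "gripper": 0},
  {"xyz": [0, 0, 0], "twist": 0, "gripper": 0},
  {"xyz": [0, 0, -0.01], "twist": 0, "gripper": 0},
  {"xyz": [0, 0, -0.03], "twist": 0, "gripper": 0},
  {"xyz": [0, 0, -0.03], "twist": 0, "gripper": 0},
])

```text
clock: 3.3
tool_pos: [0.4795, 0.1325, 0.0732]
orientation: [-0.254, -3.127, 0.002]
ft_force: [0.4, 0.2, 0.7]
gripper_width: 0.0103
```

```bash
python3 -c "
from h import *
a=np.radians(3.6);ax=np.array([np.cos(a),np.sin(a)])
tr=np.array([.476,.353])+.06*np.array([np.sin(a),-np.cos(a)]); g=tr-ax*.0035
print(tr,g)
plan([*g,.08],93.6)
s=snap('side','side4');crop(s,240,170,90,75,8,'pics/s4.png')"
```

```text
[0.47976743 0.2931184 ] [0.47627434 0.29289863]
t 3.3 tcp [0.4795 0.1325 0.0732] jaw 80.73 w 0.0103 F [0.4 0.2 0.7] q6 [ 0.13  0.01 -0.26  1.31 -0.    0.3 ]
twist -0.2247 shift mm [ -6.8 160.3  -6.9]
```

View pics/s4.png

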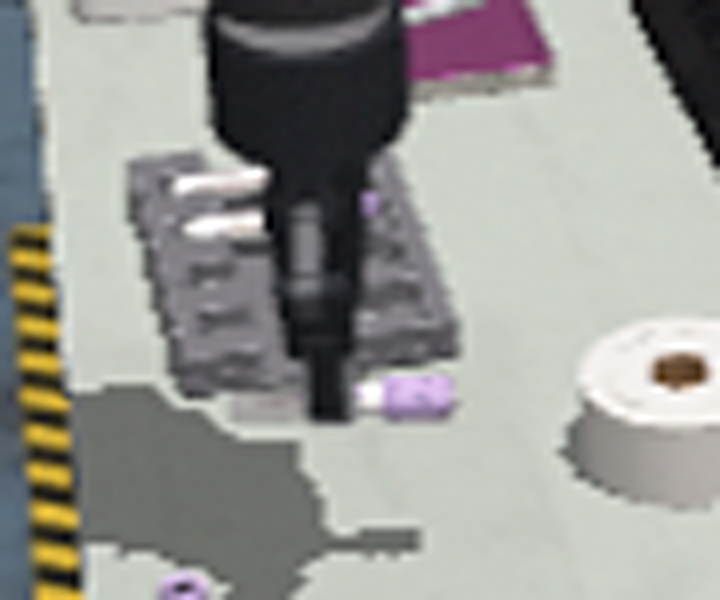

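Held level, with the cap at (420,397). I'm carrying it to a point above slot1.

step_arm([
  {"xyz": [0, 0, -0.007], "twist": -0.1123, "gripper": 0},
  {"xyz": [0, 0, 0], "twist": -0.1123, "gripper": 0},
  {"xyz": [-0.0017, 0.04, 0], "twist": 0, "gripper": 0},
  {"xyz": [-0.0017, 0.04, 0], "twist": 0, "gripper": 0},
  {"xyz": [-0.0017, 0.04, 0], "twist": 0, "gripper": 0},
  {"xyz": [-0.0017, 0.04, 0], "twist": 0, "gripper": 0},
  {"xyz": [0, 0, 0], "twist": 0, "gripper": 0},
  {"xyz": [0, 0, 0], "twist": 0, "gripper": 0},
])

```text
clock: 4.02
tool_pos: [0.478, 0.2949, 0.0811]
orientation: [-0.105, 3.139, 0.0]
ft_force: [-0.7, -0.8, -1.1]
gripper_width: 0.0105
```

step_arm([
  {"xyz": [0, 0, 0], "twist": 0, "gripper": 0},
  {"xyz": [0, 0, 0], "twist": 0, "gripper": 0},
])

```text
clock: 4.18
tool_pos: [0.4784, 0.292, 0.081]
orientation: [0.097, -3.14, 0.001]
ft_force: [-0.4, 0.4, -0.0]
gripper_width: 0.0102
```

```bash
python3 - <<'E'
from h import *
plan([.4763,.2929,.04],93.6)
s=snap('side','side5');crop(s,235,160,90,75,8,'pics/s5.png')
t=snap('top','top5');crop(t,170,235,90,75,8,'pics/t5.png')
for n,i,(u0,v0,w,h) in(("top",t,(170,240,90,75)),("side",s,(240,170,80,65))):
    m=np.zeros((480,640),np.uint8);m[v0:v0+h,u0:u0+w]=lav(i)[v0:v0+h,u0:u0+w]
    N,l,st,ce=cv2.connectedComponentsWithStats(m);P=cloud(i)
    for k in range(1,N):
        if st[k,4]>6: print(n,st[k],ce[k].round(1),np.median(P[l==k],0).round(4))
E
```

```text
t 4.18 tcp [0.4784 0.292  0.081 ] jaw 93.54 w 0.0102 F [-0.4  0.4 -0. ] q6 [ 0.43  0.16 -0.08  1.33 -0.    0.37]
twist -0.0011 shift mm [ 2.1  1.1 40.9]
side [279 188  11  10  67] [284.4 192.3] [0.5087 0.2941 0.0828]
```

View pics/s5.png

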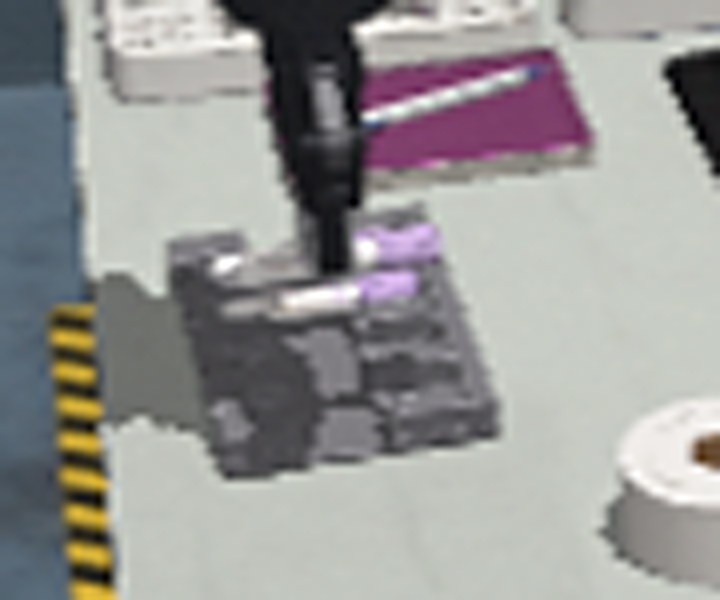

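View pics/t5.png

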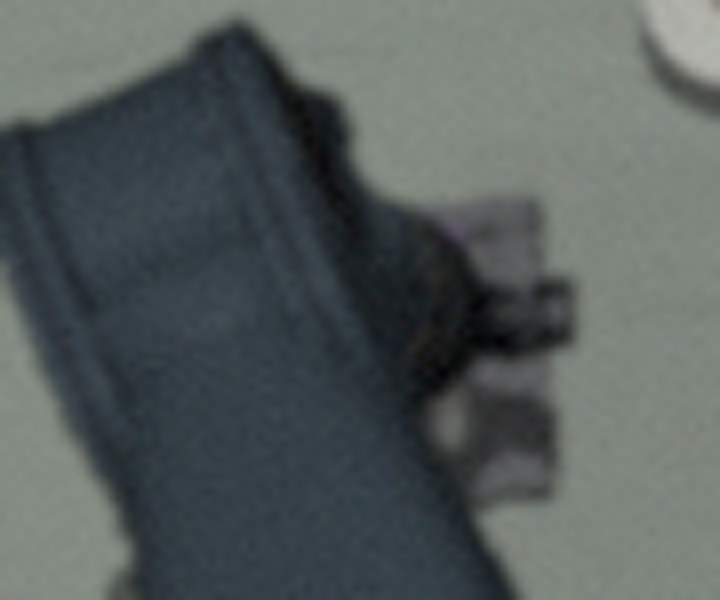

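```bash
python3 - <<'E'
from h import *
a=np.radians(3.6);R=np.array([[np.cos(a),-np.sin(a)],[np.sin(a),np.cos(a)]])
def caps(f,z,w):
    i=load(f);u0,v0,u1,v1=w;m=np.zeros((480,640),np.uint8);m[v0:v1,u0:u1]=lav(i)[v0:v1,u0:u1]
    N,l,st,ce=cv2.connectedComponentsWithStats(m)
    for k in range(1,N):
        if st[k,4]>8:
            X=plane(i,*ce[k],z)[:2]; tl=R.T@(X-[.476,.353]); print(f,st[k],X.round(4),"tray frame mm",(tl*1000).round(1))
caps("side0",.0165,(260,180,300,200)); caps("top0",.0165,(180,260,210,280)); caps("top0",.0085,(275,260,290,280)); caps("side0",.0085,(285,230,300,245))
for z in(.084,.0865):caps("side5",z,(270,185,300,195+3))
# contours of held vs packed a in side5
i=load("side5");m=lav(i)[180:205,270:300];print("\n".join("".join("#" if x else "." for x in r) for r in m))
E
```

```text
side0 [277 189   9   3  21] [0.504  0.4204] tray frame mm [32.2 65.5]
side0 [280 194   8   4  26] [0.5074 0.3803] tray frame mm [33.1 25.3]
top0 [201 266   6   9  44] [0.5071 0.3776] tray frame mm [32.6 22.6]
top0 [189 268   6   7  34] [0.5049 0.4169] tray frame mm [32.8 61.9]
top0 [279 265   5   7  24] [0.5128 0.1259] tray frame mm [  22.4 -228.9]
side0 [290 235   8   6  39] [0.5137 0.126 ] tray frame mm [  23.4 -229. ]
side5 [279 188  11  10  67] [0.506  0.2851] tray frame mm [ 25.7 -69.7]
side5 [279 188  11  10  67] [0.5057 0.2808] tray frame mm [ 25.1 -73.9]
..............................
..............................
..............................
..............................
..............................
..............................
..............................
..............................
................###...........
.........###########..........
............########..........
.............#######..........
............########..........
.............####.............
..........#######.............
..........########............
..........########............
..........###.................
..............................
..............................
..............................
..............................
..............................
..............................
..............................
```

step_arm([
  {"xyz": [0.001, 0, 0.016], "twist": 0, "gripper": 0},
  {"xyz": [0, 0.001, 0.016], "twist": 0, "gripper": 0},
  {"xyz": [0, 0, 0.016], "twist": 0, "gripper": 0},
  {"xyz": [0, 0, 0], "twist": 0, "gripper": 0},
  {"xyz": [0, 0, 0], "twist": 0, "gripper": 0},
  {"xyz": [0, 0, 0], "twist": 0, "gripper": 0},
])

```text
clock: 4.78
tool_pos: [0.4779, 0.2934, 0.0337]
orientation: [-0.097, 3.139, 0.001]
ft_force: [0.0, 0.3, 0.3]
gripper_width: 0.0106
```

```bash
python3 - <<'E'
from h import *
plan([.4773,.2935,.03],93.6)
s=snap('side','side6');crop(s,245,175,60,50,12,'pics/s6.png')
t=snap('top','top6');crop(t,200,255,60,50,12,'pics/t6.png')
i=s;m=lav(i)[180:212,270:300];print("\n".join("".join("#" if x else "." for x in r) for r in m))
E
```

```text
t 4.78 tcp [0.4779 0.2934 0.0337] jaw 93.53 w 0.0106 F [0.  0.3 0.3] q6 [ 0.43  0.19 -0.14  1.24 -0.    0.37]
twist -0.0012 shift mm [0.6 0.2 3.7]
..............................
..............................
..............................
..............................
..............................
..............................
..............................
..............................
..............................
...........####...............
...........#####..............
...........###................
..............................
..............................
...........######.............
...........#######............
...........######.............
...........###................
..............................
..............................
..............######..........
............#########.........
.............########.........
.............########.........
.............#######..........
.............###..............
..............................
..............................
..............................
..............................
..............................
..............................
```

View pics/s6.png

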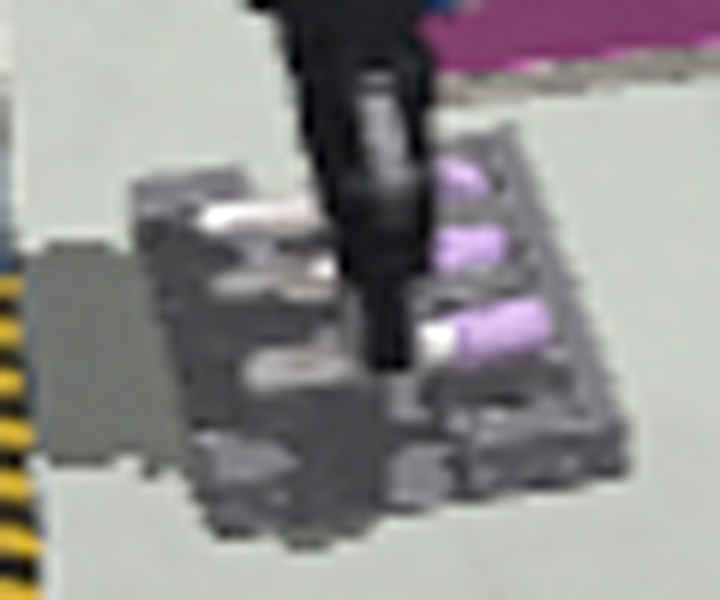

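View pics/t6.png

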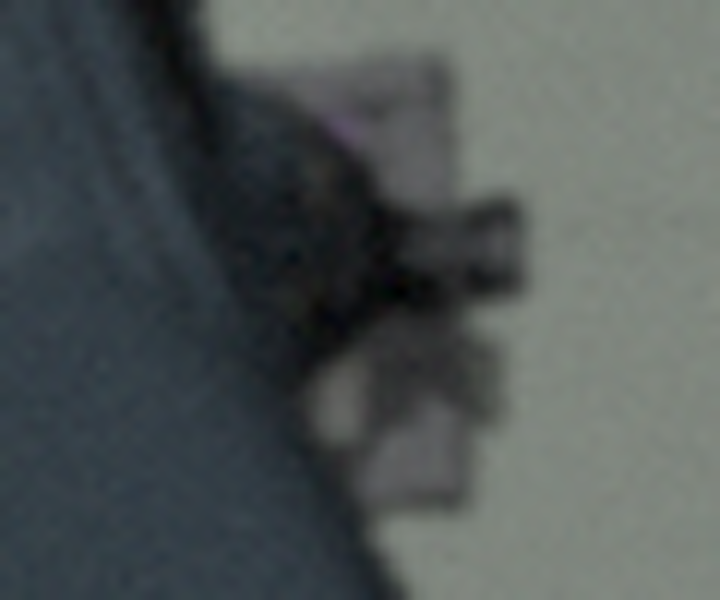

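```bash
python3 - <<'E'
from h import *
s=load("side0");t=load("top0");s6=load("side6")
crop(s,245,175,60,50,12,'pics/s0t.png'); crop(t,180,250,65,55,12,'pics/t0t.png')
for u,v in((286.8,202.6),):
    for z in(.037,.0385,.04): print(plane(s6,u,v,z).round(4))
E
```

```text
[0.5125 0.2943 0.037 ]
[0.5123 0.2919 0.0385]
[0.5121 0.2894 0.04  ]
```

View pics/s0t.png

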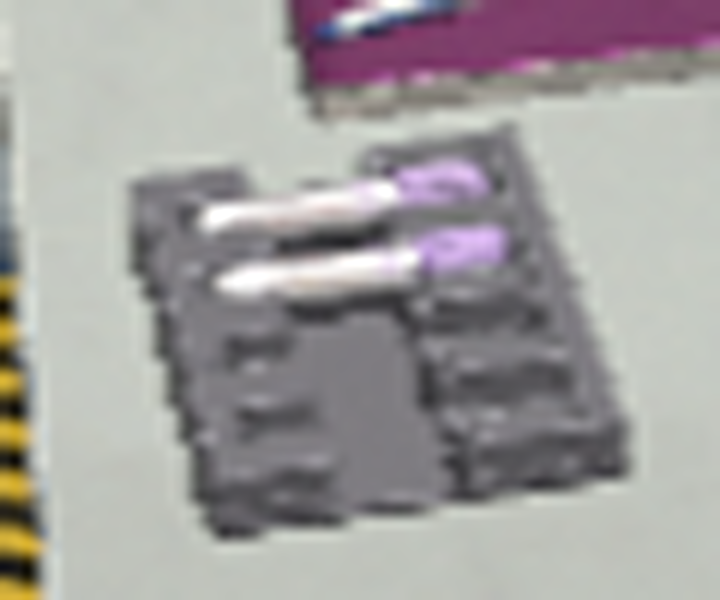

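View pics/t0t.png

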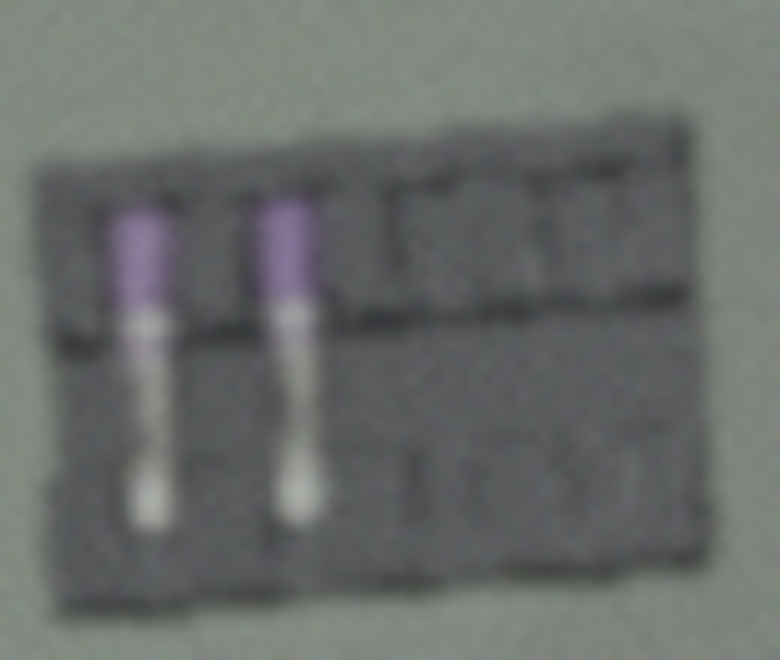

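```bash
python3 - <<'E'
from h import *
s=load("side0");t=load("top0")
T=lambda x,y,z:plane(t,180+(x+.5)/12-.5,250+(y+.5)/12-.5,z)[:2]*1000
S=lambda x,y,z:plane(s,245+(x+.5)/12-.5,175+(y+.5)/12-.5,z)[:2]*1000
c=[T(x,y,.02) for x,y in((40,165),(688,115),(708,565),(58,615))]
print("corners",np.round(c,1).tolist(),"mid",np.mean(c,0).round(1))
d=lambda a,b:(np.degrees(np.arctan2(*(a-b)[::-1])).round(1),np.linalg.norm(a-b).round(1))
print(d(c[0],c[1]),d(c[3],c[2]),d(c[0],c[3]),d(c[1],c[2]))
for n,a,b in(("a",T(287,250,.022),T(300,500,.02)),("b",T(142,260,.022),T(152,505,.02))): print(n,a.round(1),b.round(1),d(a,b))
p,q=S(215,535,0),S(622,475,0); print("side near edge",p.round(1),q.round(1),d(q,p),"mid",((p+q)/2).round(1))
E
```

```text
corners [[530.2, 443.9], [541.8, 268.0], [420.3, 261.0], [408.8, 435.4]] mid [475.3 352.1]
(np.float64(93.8), np.float64(176.3)) (np.float64(93.8), np.float64(174.8)) (np.float64(4.0), np.float64(121.7)) (np.float64(3.3), np.float64(121.7))
a [506.1 375.7] [438.9 371.1] (np.float64(4.0), np.float64(67.4))
b [503.8 414.9] [437.9 410.9] (np.float64(3.5), np.float64(66.0))
side near edge [423.3 264.2] [541.1 272.5] (np.float64(4.0), np.float64(118.1)) mid [482.2 268.4]
```

```bash
python3 - <<'E'
from h import *
s=load("side6")
S=lambda x,y:ray(s,245+(x+.5)/12-.5,175+(y+.5)/12-.5)
a=np.radians(3.55);n=np.array([-np.sin(a),np.cos(a),0]);ax=np.array([np.cos(a),np.sin(a),0]);p0=np.array([.4779,.2934,0])
for dy in(0,.002,-.002):
  for nm,x,y in(("bottom end",247,372),("body300",300,371),("neck",437,340),("cap",502,331),("capend",550,320)):
    c,d=S(x,y);k=((p0+n*dy-c)@n)/(d@n);X=c+k*d;print(dy,nm,"along",round((X-p0)@ax*1000,1),"z",round(X[2]*1000,1))
s0=load("side0")
for X in([.51,.2955,.0382],[.51,.2955,.0165]):print(((proj(s0,X)-[245,175]+.5)*12-.5).round(1))
# same for packed a, assumed plane through top-measured axis
p0=np.array([.4765,.3735,0])
for nm,x,y in(("a bottom",225,281),("a body300",300,272),("a neck",405,260),("a cap",465,247)):
    c,d=S(x,y);k=((p0-c)@n)/(d@n);X=c+k*d;print(nm,"along",round((X-p0)@ax*1000,1),"z",round(X[2]*1000,1))
E
```

```text
0 bottom end along -40.4 z 36.5
0 body300 along -25.4 z 34.4
0 neck along 14.5 z 38.4
0 cap along 33.4 z 38.4
0 capend along 47.5 z 39.8
0.002 bottom end along -40.2 z 35.2
0.002 body300 along -25.2 z 33.1
0.002 neck along 14.8 z 37.1
0.002 cap along 33.7 z 37.1
0.002 capend along 47.7 z 38.6
-0.002 bottom end along -40.6 z 37.7
-0.002 body300 along -25.6 z 35.6
-0.002 neck along 14.3 z 39.6
-0.002 cap along 33.1 z 39.6
-0.002 capend along 47.2 z 41.1
[497.8 331.9]
[502.3 396. ]
a bottom along -40.9 z 19.4
a body300 along -18.4 z 19.0
a neck along 13.2 z 18.2
a cap along 31.5 z 19.9
```

step_arm([
  {"xyz": [0, 0.0025, 0], "twist": 0, "gripper": 0},
  {"xyz": [0, 0, 0.006], "twist": 0, "gripper": 0},
  {"xyz": [0, 0, 0.004], "twist": 0, "gripper": 0},
  {"xyz": [0, 0, 0], "twist": 0, "gripper": 0},
  {"xyz": [0, 0, 0], "twist": 0, "gripper": 0},
  {"xyz": [0, 0, 0], "twist": 0, "gripper": 0},
])

```text
clock: 5.38
tool_pos: [0.4768, 0.2963, 0.0225]
orientation: [0.099, -3.139, 0.0]
ft_force: [0.8, 0.5, -0.3]
gripper_width: 0.0104
```

```bash
python3 - <<'E'
from h import *
plan([.4783,.2959,.0125],93.6)
s=snap('side','side7');crop(s,245,175,60,50,12,'pics/s7.png')
E
```

```text
t 5.38 tcp [0.4768 0.2963 0.0225] jaw 93.61 w 0.0104 F [ 0.8  0.5 -0.3] q6 [ 0.44  0.2  -0.15  1.22 -0.    0.37]
twist 0.0001 shift mm [-1.4 -0.5 10. ]
```

View pics/s7.png

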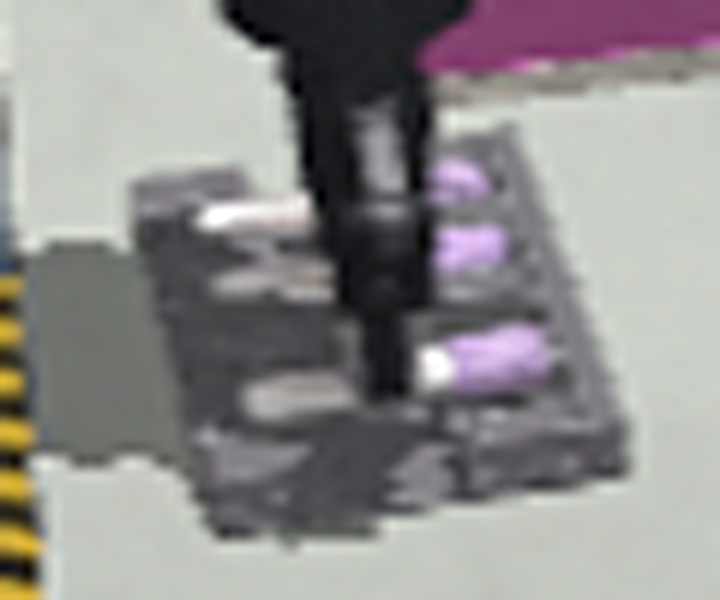

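The cap is over the recess at (500,357). I'm lowering gently.

step_arm([
  {"xyz": [-0.0007, 0, 0.003], "twist": 0, "gripper": 0},
  {"xyz": [0, 0, 0.003], "twist": 0, "gripper": 0},
  {"xyz": [0, 0, 0], "twist": 0, "gripper": 0},
  {"xyz": [0, 0, 0], "twist": 0, "gripper": 0},
])

```text
clock: 5.77
tool_pos: [0.4781, 0.2953, 0.0164]
orientation: [-0.098, 3.14, -0.003]
ft_force: [1.9, -3.8, -0.6]
gripper_width: 0.0099
```

step_arm([
  {"xyz": [0, 0, 0.003], "twist": 0, "gripper": 0},
  {"xyz": [0, 0, 0], "twist": 0, "gripper": 0},
  {"xyz": [0, 0, 0], "twist": 0, "gripper": 0},
])

```text
clock: 6.02
tool_pos: [0.4781, 0.2954, 0.0138]
orientation: [-0.098, 3.14, -0.003]
ft_force: [0.6, -4.8, 1.6]
gripper_width: 0.0104
```

```bash
python3 - <<'E'
from h import *
plan([.4783,.2959,.0125],93.6)
s=snap('side','side8');crop(s,245,175,60,50,12,'pics/s8.png')
E
```

```text
t 6.02 tcp [0.4781 0.2954 0.0138] jaw 93.57 w 0.0104 F [ 0.6 -4.8  1.6] q6 [ 0.44  0.21 -0.16  1.2  -0.    0.37]
twist -0.0005 shift mm [-0.3  0.5  1.3]
```

View pics/s8.png

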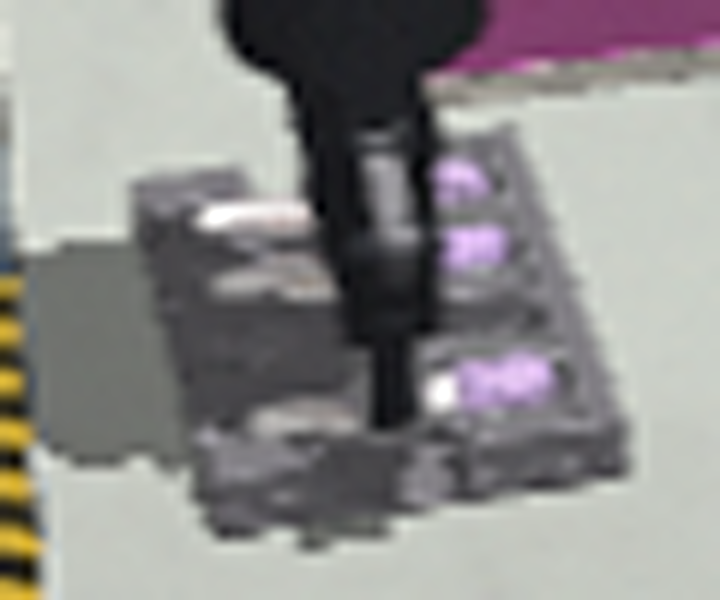

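A side force of -4.8 N shows the tube leaning on the left wall, so I'll ease it 1 mm to -y, lower it the rest of the way and let go.

step_arm([
  {"xyz": [0, -0.001, 0.0005], "twist": 0, "gripper": 0},
  {"xyz": [0, 0, 0.001], "twist": 0, "gripper": 0},
  {"xyz": [0, 0, 0], "twist": 0, "gripper": 0},
])

```text
clock: 6.32
tool_pos: [0.4782, 0.2954, 0.0132]
orientation: [-0.099, 3.139, 0.0]
ft_force: [-0.9, -4.2, 4.5]
gripper_width: 0.0105
```

step_arm([
  {"xyz": [0, 0, 0], "twist": 0, "gripper": 30},
  {"xyz": [0, 0, 0], "twist": 0, "gripper": 30},
  {"xyz": [0, 0, 0], "twist": 0, "gripper": 30},
  {"xyz": [0, 0, 0], "twist": 0, "gripper": 30},
  {"xyz": [0, 0, 0], "twist": 0, "gripper": 30},
])

```text
clock: 6.73
tool_pos: [0.4774, 0.2958, 0.0119]
orientation: [0.099, -3.139, -0.001]
ft_force: [0.5, -0.5, 0.3]
gripper_width: 0.026
```

step_arm([
  {"xyz": [0, 0, -0.02], "twist": 0, "gripper": 30},
  {"xyz": [0, 0, -0.035], "twist": 0, "gripper": 30},
  {"xyz": [0, 0, -0.035], "twist": 0, "gripper": 30},
  {"xyz": [0, -0.035, -0.035], "twist": 0, "gripper": 30},
  {"xyz": [0, -0.04, 0], "twist": 0, "gripper": 30},
  {"xyz": [0, -0.04, 0], "twist": 0, "gripper": 30},
  {"xyz": [0, -0.04, 0], "twist": 0, "gripper": 30},
  {"xyz": [0, -0.04, 0], "twist": 0, "gripper": 30},
])

```text
clock: 7.4
tool_pos: [0.4898, 0.1051, 0.1322]
orientation: [-0.1, 3.139, 0.001]
ft_force: [0.8, -0.4, 0.0]
gripper_width: 0.0258
```

```bash
python3 - <<'E'
from h import *
plan([.42,-.007,.16],103)
s=snap('side','side9');crop(s,245,175,60,50,12,'pics/s9.png')
t=snap('top','top9');crop(t,180,250,65,55,12,'pics/t9.png')
crop(t,270,240,100,75,8,'pics/t9r.png')
E
```

```text
t 7.4 tcp [0.4898 0.1051 0.1322] jaw 93.66 w 0.0258 F [ 0.8 -0.4  0. ] q6 [ 0.08 -0.02 -0.16  1.42  0.    0.01]
twist -0.163 shift mm [ 93.2 -93.5 -28. ]
```

View pics/s9.png

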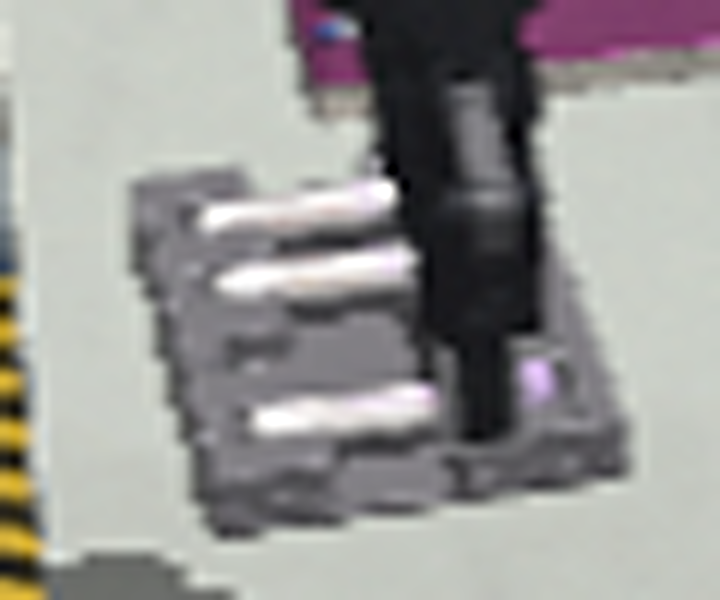

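View pics/t9.png

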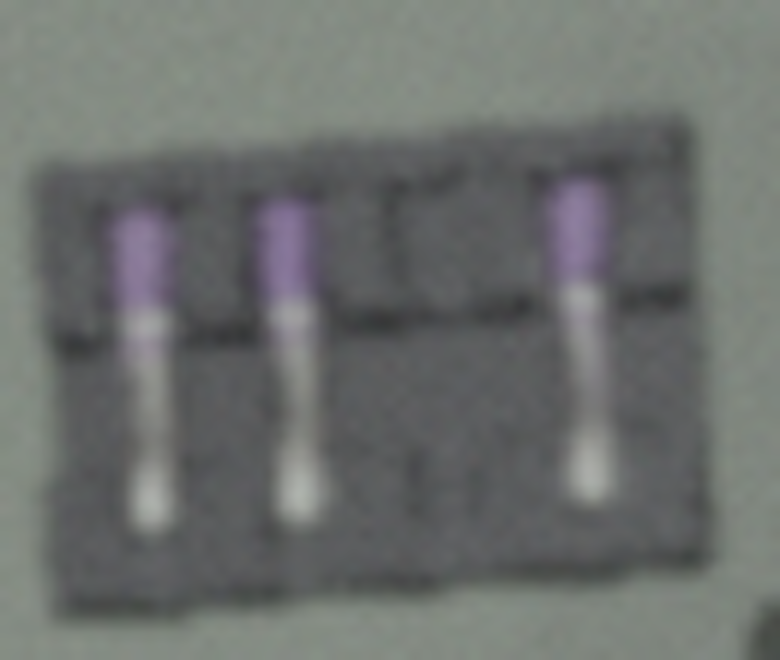

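View pics/t9r.png

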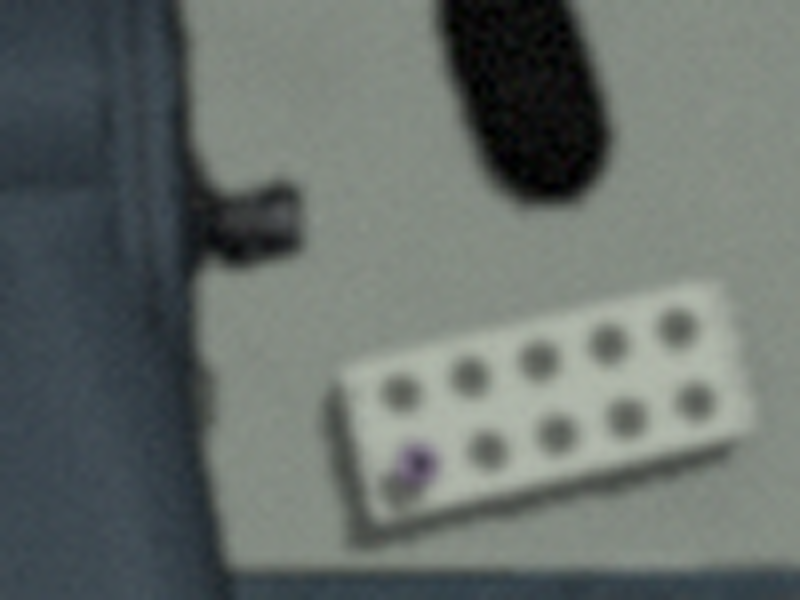

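Slot1 now holds the tube in line with the packed ones: cap at (579,230), bottom at (590,500), and the same spacing and slope. Next comes the rack tube, so I'll locate its cap.

```bash
python3 - <<'E'
from h import *
t=load("top9");s=load("side9")
T=lambda x,y,z:plane(t,270+(x+.5)/8-.5,240+(y+.5)/8-.5,z)
print("cap top",T(419,463,.097).round(4),"hole",T(401,485,.055).round(4))
H=[T(x,y,.054)[:2] for x,y in((402,392),(471,377),(540,360),(609,343),(678,327),(696,402),(628,418),(558,435),(488,450))]
k=[(15,56),(15,28),(15,0),(15,-28),(15,-56),(-15,-56),(-15,-28),(-15,0),(-15,28)]
A=np.array(k)/1000;B=np.array(H);a0=A.mean(0);b0=B.mean(0)
U,S,V=np.linalg.svd((A-a0).T@(B-b0));R=(U@V).T
print("rack yaw",np.degrees(np.arctan2(R[1,0],R[0,0])).round(2),"origin",(b0-R@a0).round(4),"corner hole",(b0+R@(np.array([-.015,.056])-a0)).round(4),"resid mm",((B-b0-(A-a0)@R.T)*1000).round(1).tolist())
for nm,i in(("side0",load("side0")),("side9",s)):
    m=np.zeros((480,640),np.uint8);m[238:258,255:272]=lav(i)[238:258,255:272]
    N,l,st,ce=cv2.connectedComponentsWithStats(m);k=1+st[1:,4].argmax();print(nm,st[k],ce[k],plane(i,*ce[k],.0845).round(4))
crop(s,245,230,40,35,16,'pics/s9r.png')
P=cloud(t)
for n,(x,y) in dict(slot1=(579,230),a=(287,250),b=(142,260),s1b=(590,480),ab=(300,500)).items():
    u=int(180+x/12);v=int(250+y/12);print(n,np.median(P[v-1:v+2,u-1:u+2,2]).round(4))
E
```

```text
cap top [ 0.4112 -0.0072  0.097 ] hole [0.4047 0.     0.055 ]
rack yaw 12.58 origin [ 0.4385 -0.0585] corner hole [ 0.4117 -0.0072] resid mm [[0.2, -0.1], [-0.3, -0.0], [-0.0, 0.0], [0.2, 0.0], [0.2, 0.1], [-0.1, 0.2], [-0.0, -0.3], [-0.3, -0.0], [0.2, 0.2]]
side0 [260 242   6  10  48] [262.85416667 246.45833333] [ 0.4123 -0.0076  0.0845]
side9 [260 242   6  10  49] [262.73469388 246.32653061] [ 0.412  -0.0069  0.0845]
slot1 0.0236
a 0.0253
b 0.0283
s1b 0.0193
ab 0.0242
```

View pics/s9r.png

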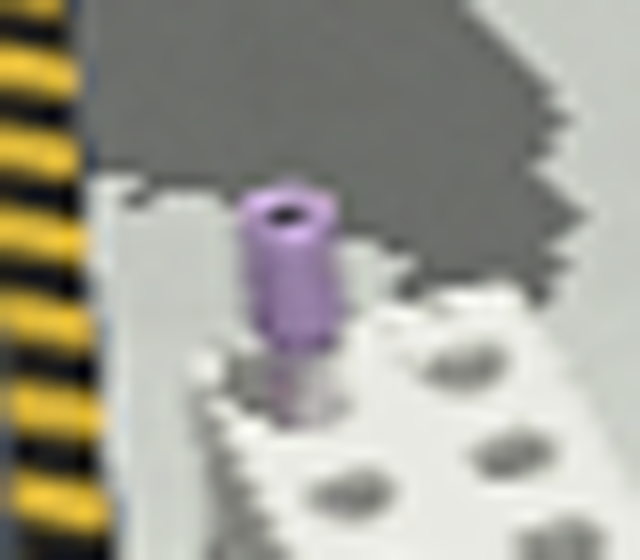

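The rack fit is good: yaw 12.6°, residuals at most 0.3 mm, and the cap at (0.4117, -0.0072) in both views. The tool can't tilt, so I'll grip the cap with the jaws along rack-x and turn the tube level by pivoting it in the jaws against the rack deck.

step_arm([
  {"xyz": [0, 0, -0.028], "twist": 0.118, "gripper": 45},
  {"xyz": [0, 0, 0], "twist": 0.118, "gripper": 45},
  {"xyz": [0, 0, 0], "twist": 0.118, "gripper": 45},
  {"xyz": [0, 0, 0], "twist": 0.118, "gripper": 45},
  {"xyz": [0, 0, 0], "twist": 0.118, "gripper": 45},
  {"xyz": [0, 0, 0], "twist": 0.118, "gripper": 45},
  {"xyz": [0, 0, 0], "twist": 0.118, "gripper": 45},
  {"xyz": [0, 0, 0], "twist": 0.118, "gripper": 45},
])

```text
clock: 8.17
tool_pos: [0.4896, 0.1074, 0.1596]
orientation: [-1.347, -2.838, -0.001]
ft_force: [0.2, 0.8, 0.2]
gripper_width: 0.0384
```

step_arm([
  {"xyz": [0, 0, 0], "twist": 0.118, "gripper": 45},
  {"xyz": [0, 0, 0], "twist": 0.118, "gripper": 45},
  {"xyz": [0, 0, 0], "twist": 0.118, "gripper": 45},
  {"xyz": [0, 0, 0], "twist": 0.118, "gripper": 45},
  {"xyz": [0, 0, 0], "twist": 0, "gripper": 45},
  {"xyz": [0, 0, 0], "twist": 0, "gripper": 45},
])

```text
clock: 8.67
tool_pos: [0.4896, 0.107, 0.1596]
orientation: [-1.962, -2.453, -0.0]
ft_force: [0.2, 0.1, 0.4]
gripper_width: 0.0379
```

```bash
python3 - <<'E'
from h import *
plan([.4117,-.0072,.125],12.6)
E
```

```text
t 8.67 tcp [0.4896 0.107  0.1596] jaw 12.68 w 0.0379 F [0.2 0.1 0.4] q6 [ 0.08 -0.02 -0.11  1.48  0.    1.43]
twist 0.0014 shift mm [ -94.5 -101.    34.6]
```

step_arm([
  {"xyz": [-0.0236, -0.0252, 0], "twist": 0, "gripper": 45},
  {"xyz": [-0.0236, -0.0252, 0], "twist": 0, "gripper": 45},
  {"xyz": [-0.0236, -0.0252, 0], "twist": 0, "gripper": 45},
  {"xyz": [-0.0236, -0.0252, 0], "twist": 0, "gripper": 45},
  {"xyz": [0, 0, 0.034], "twist": 0, "gripper": 45},
  {"xyz": [0, 0, 0], "twist": 0, "gripper": 45},
  {"xyz": [0, 0, 0], "twist": 0, "gripper": 45},
  {"xyz": [0, 0, 0], "twist": 0, "gripper": 45},
])

```text
clock: 9.33
tool_pos: [0.4123, -0.0071, 0.1266]
orientation: [1.964, 2.451, 0.001]
ft_force: [0.6, 0.6, 0.0]
gripper_width: 0.0386
```

```bash
python3 - <<'E'
from h import *
plan([.4117,-.0072,.0655],12.6)
s=snap('side','sideA');crop(s,230,205,60,60,10,'pics/sA.png')
E
```

```text
t 9.33 tcp [ 0.4123 -0.0071  0.1266] jaw 12.59 w 0.0386 F [0.6 0.6 0. ] q6 [-0.18 -0.25 -0.38  1.44  0.    1.17]
twist -0.0003 shift mm [ 0.  -0.7 61.1]
```

View pics/sA.png

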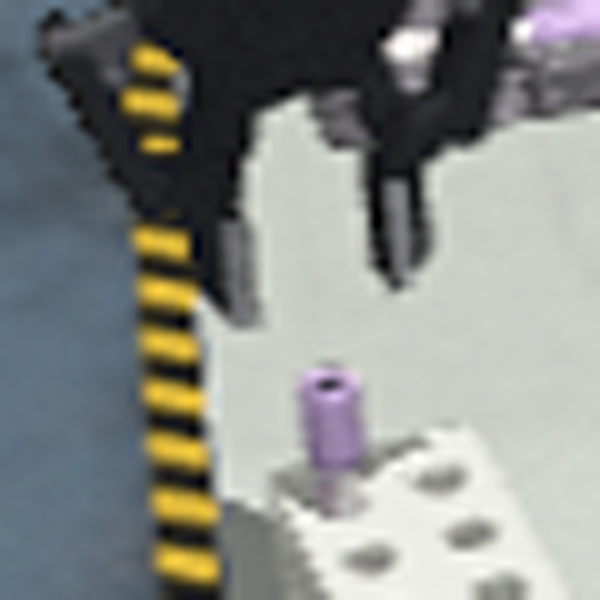

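The fingers straddle the cap, with tips at (242,320) and (400,285) and the cap at (330,385). Down and grip.

step_arm([
  {"xyz": [0, 0, 0.02], "twist": 0, "gripper": 45},
  {"xyz": [0, 0, 0.02], "twist": 0, "gripper": 45},
  {"xyz": [0, 0, 0.02], "twist": 0, "gripper": 45},
  {"xyz": [0, 0, 0], "twist": 0, "gripper": 45},
  {"xyz": [0, 0, 0], "twist": 0, "gripper": 45},
  {"xyz": [0, 0, 0], "twist": 0, "gripper": 45},
])

```text
clock: 9.88
tool_pos: [0.4135, -0.0075, 0.0679]
orientation: [1.964, 2.449, 0.002]
ft_force: [0.0, -0.5, 0.4]
gripper_width: 0.0384
```

step_arm([
  {"xyz": [0, 0, 0], "twist": 0, "gripper": 0},
  {"xyz": [0, 0, 0], "twist": 0, "gripper": 0},
  {"xyz": [0, 0, 0], "twist": 0, "gripper": 0},
  {"xyz": [0, 0, 0], "twist": 0, "gripper": 0},
  {"xyz": [0, 0, 0], "twist": 0, "gripper": 0},
])

```text
clock: 10.3
tool_pos: [0.4134, -0.0079, 0.0679]
orientation: [1.965, 2.447, 0.003]
ft_force: [0.6, -0.3, 6.2]
gripper_width: 0.0156
```

step_arm([
  {"xyz": [0, 0, -0.02], "twist": 0, "gripper": 0},
  {"xyz": [0, 0, -0.03], "twist": 0, "gripper": 0},
  {"xyz": [0, 0, -0.03], "twist": 0, "gripper": 0},
  {"xyz": [0, 0, -0.03], "twist": 0, "gripper": 0},
  {"xyz": [0, 0, 0], "twist": 0, "gripper": 0},
  {"xyz": [0, 0, 0], "twist": 0, "gripper": 0},
  {"xyz": [0, 0, 0], "twist": 0, "gripper": 0},
])

```text
clock: 10.88
tool_pos: [0.4116, -0.0077, 0.1756]
orientation: [1.967, 2.449, 0.0]
ft_force: [-0.6, -0.5, -0.5]
gripper_width: 0.0153
```

```bash
python3 - <<'E'
from h import *
plan([.4117,-.0072,.0655],12.6)
s=snap('side','sideB');crop(s,240,200,40,45,14,'pics/sB.png')
E
```

```text
t 10.88 tcp [ 0.4116 -0.0077  0.1756] jaw 12.46 w 0.0153 F [-0.6 -0.5 -0.5] q6 [-0.18 -0.26 -0.29  1.54  0.    1.17]
twist -0.0025 shift mm [  0.5   0.2 110.1]
```

View pics/sB.png

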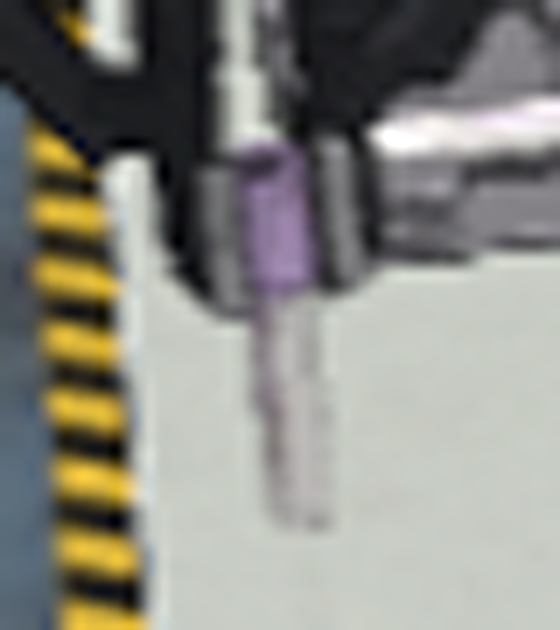

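The tube is out and hanging straight at (290,400). A dark stripe shows at its left edge, possibly the barcode. I'm twisting it to bring that side to the camera.

step_arm([
  {"xyz": [0, 0, -0.02], "twist": -0.11, "gripper": 0},
  {"xyz": [0, 0, 0], "twist": -0.11, "gripper": 0},
  {"xyz": [0, 0, 0], "twist": -0.11, "gripper": 0},
  {"xyz": [0, 0, 0], "twist": -0.11, "gripper": 0},
  {"xyz": [0, 0, 0], "twist": -0.11, "gripper": 0},
  {"xyz": [0, 0, 0], "twist": 0, "gripper": 0},
  {"xyz": [0, 0, 0], "twist": 0, "gripper": 0},
])

```text
clock: 11.52
tool_pos: [0.4108, -0.0075, 0.1942]
orientation: [-1.231, -2.887, 0.001]
ft_force: [0.1, 0.3, -0.7]
gripper_width: 0.0154
```

```bash
python3 -c "
from h import *
plan([.4117,-.0072,.0655])
s=snap('side','sideC1')"
```

```text
t 11.52 tcp [ 0.4108 -0.0075  0.1942] jaw 43.82 w 0.0154 F [ 0.1  0.3 -0.7] q6 [-0.18 -0.25 -0.25  1.57 -0.    0.62]
twist 0.0 shift mm [ -0.7   1.1 128.7]
```

step_arm([
  {"xyz": [0, 0, 0], "twist": -0.11, "gripper": 0},
  {"xyz": [0, 0, 0], "twist": -0.11, "gripper": 0},
  {"xyz": [0, 0, 0], "twist": -0.11, "gripper": 0},
  {"xyz": [0, 0, 0], "twist": -0.11, "gripper": 0},
  {"xyz": [0, 0, 0], "twist": -0.11, "gripper": 0},
  {"xyz": [0, 0, 0], "twist": 0, "gripper": 0},
  {"xyz": [0, 0, 0], "twist": 0, "gripper": 0},
])

```text
clock: 12.15
tool_pos: [0.4114, -0.0076, 0.1953]
orientation: [-0.403, -3.115, -0.0]
ft_force: [-0.7, 0.2, -0.3]
gripper_width: 0.0151
```

```bash
python3 -c "
from h import *
plan([.4117,-.0072,.0655])
s=snap('side','sideC2')"
```

```text
t 12.15 tcp [ 0.4114 -0.0076  0.1953] jaw 75.26 w 0.0151 F [-0.7  0.2 -0.3] q6 [-0.18 -0.25 -0.25  1.58  0.    0.08]
twist 0.0 shift mm [ -0.3   0.4 129.8]
```

step_arm([
  {"xyz": [0, 0, 0], "twist": -0.11, "gripper": 0},
  {"xyz": [0, 0, 0], "twist": -0.11, "gripper": 0},
  {"xyz": [0, 0, 0], "twist": -0.11, "gripper": 0},
  {"xyz": [0, 0, 0], "twist": -0.11, "gripper": 0},
  {"xyz": [0, 0, 0], "twist": -0.11, "gripper": 0},
  {"xyz": [0, 0, 0], "twist": 0, "gripper": 0},
  {"xyz": [0, 0, 0], "twist": 0, "gripper": 0},
])

```text
clock: 12.78
tool_pos: [0.4117, -0.0076, 0.1957]
orientation: [0.458, -3.108, -0.0]
ft_force: [-0.1, 0.3, 0.2]
gripper_width: 0.0151
```

```bash
python3 -c "
from h import *
plan([.4117,-.0072,.0655])
s=snap('side','sideC3')
I=[cv2.resize(load(f)['image'][200:245,250:275,::-1],None,fx=8,fy=12,interpolation=cv2.INTER_CUBIC) for f in('sideB','sideC1','sideC2','sideC3')]
cv2.imwrite('pics/C.png',np.hstack(I))"
```

```text
t 12.78 tcp [ 0.4117 -0.0076  0.1957] jaw 106.75 w 0.0151 F [-0.1  0.3  0.2] q6 [-0.18 -0.25 -0.25  1.58 -0.   -0.47]
twist 0.0 shift mm [ -0.2   0.4 130.2]
```

View pics/C.png

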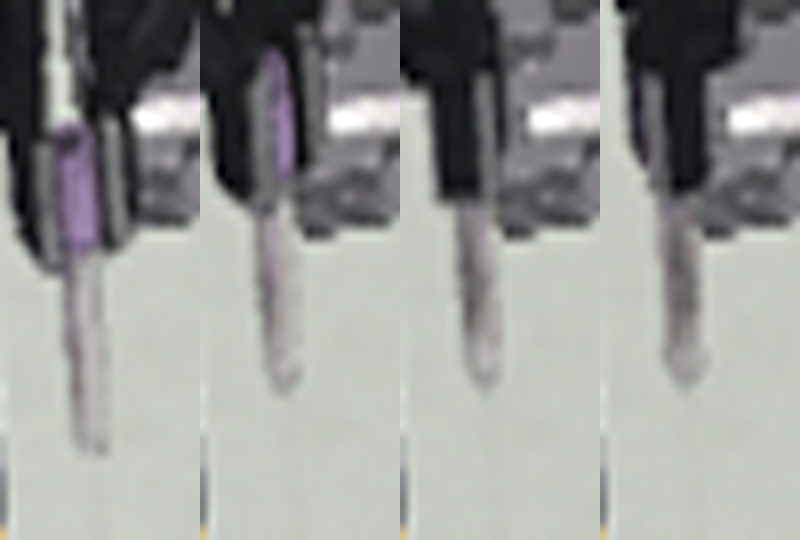

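The dark barcode band moves from the left edge (view 1) to the middle (view 4, at (683,270)). I'll take two more steps to bracket its centre.

step_arm([
  {"xyz": [0, 0, 0], "twist": -0.11, "gripper": 0},
  {"xyz": [0, 0, 0], "twist": -0.11, "gripper": 0},
  {"xyz": [0, 0, 0], "twist": -0.11, "gripper": 0},
  {"xyz": [0, 0, 0], "twist": -0.11, "gripper": 0},
  {"xyz": [0, 0, 0], "twist": -0.11, "gripper": 0},
  {"xyz": [0, 0, 0], "twist": 0, "gripper": 0},
  {"xyz": [0, 0, 0], "twist": 0, "gripper": 0},
])

```text
clock: 13.42
tool_pos: [0.4117, -0.0076, 0.1957]
orientation: [1.284, -2.867, -0.0]
ft_force: [-0.9, -0.2, -0.2]
gripper_width: 0.0149
```

```bash
python3 -c "
from h import *
plan([.4117,-.0072,.0655])
s=snap('side','sideC4')"
```

```text
t 13.42 tcp [ 0.4117 -0.0076  0.1957] jaw 138.25 w 0.0149 F [-0.9 -0.2 -0.2] q6 [-0.18 -0.25 -0.25  1.58 -0.   -1.02]
twist 0.0 shift mm [ -0.3   0.3 130.2]
```

step_arm([
  {"xyz": [0, 0, 0], "twist": -0.11, "gripper": 0},
  {"xyz": [0, 0, 0], "twist": -0.11, "gripper": 0},
  {"xyz": [0, 0, 0], "twist": -0.11, "gripper": 0},
  {"xyz": [0, 0, 0], "twist": -0.11, "gripper": 0},
  {"xyz": [0, 0, 0], "twist": -0.11, "gripper": 0},
  {"xyz": [0, 0, 0], "twist": 0, "gripper": 0},
  {"xyz": [0, 0, 0], "twist": 0, "gripper": 0},
])

```text
clock: 14.05
tool_pos: [0.4117, -0.0077, 0.1958]
orientation: [2.014, -2.411, 0.0]
ft_force: [0.4, -0.1, -0.5]
gripper_width: 0.0153
```

```bash
python3 -c "
from h import *
plan([.4117,-.0072,.0655])
s=snap('side','sideC5')
I=[cv2.resize(load(f)['image'][212:236,250:270,::-1],None,fx=8,fy=16,interpolation=cv2.INTER_CUBIC) for f in('sideC1','sideC2','sideC3','sideC4','sideC5')]
cv2.imwrite('pics/C2.png',np.hstack(I))
for f in('sideC1','sideC2','sideC3','sideC4','sideC5'):
    g=load(f)['image'][:,:,1].astype(float); print(f,g[219:227,255:267].mean(0).round().astype(int), 'tip',g[227:231,255:267].mean(0).round().astype(int))
"
```

```text
t 14.05 tcp [ 0.4117 -0.0077  0.1958] jaw 169.76 w 0.0153 F [ 0.4 -0.1 -0.5] q6 [-0.18 -0.25 -0.25  1.58 -0.   -1.57]
twist 0.0 shift mm [-5.000e-01  1.000e-01  1.303e+02]
sideC1 [204 189 143 126 148 168 182 188 186 187 188 192] tip [202 205 186 150 156 171 182 188 204 202 202 201]
sideC2 [203 192 143 101 118 141 167 184 186 186 187 192] tip [202 204 187 150 152 170 169 178 204 202 201 201]
sideC3 [202 200 175 126 103 109 125 164 188 187 187 192] tip [202 204 191 152 138 148 155 175 196 202 201 200]
sideC4 [202 202 182 154 140 106 109 155 187 188 188 193] tip [204 204 197 172 148 144 142 153 188 204 202 202]
sideC5 [202 203 185 160 169 162 130 144 185 188 188 192] tip [203 204 200 176 158 175 171 165 186 203 202 201]
```

View pics/C2.png

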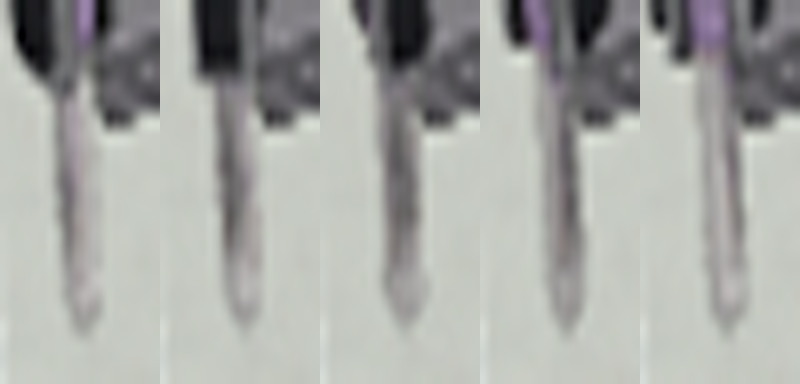

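The views are symmetric about view 3, so at jaw 106.75° the barcode faces the side camera. That puts it 17° off the jaw axis. To correct it I'll put the tube back in its hole, re-grip 17° round so the barcode lies along the jaw axis, and draw it out again.

step_arm([
  {"xyz": [0, 0, 0], "twist": -0.1163, "gripper": 0},
  {"xyz": [0, 0, 0], "twist": -0.1163, "gripper": 0},
  {"xyz": [0, 0, 0], "twist": -0.1163, "gripper": 0},
  {"xyz": [0, 0, 0], "twist": -0.1163, "gripper": 0},
  {"xyz": [0, 0, 0], "twist": -0.1163, "gripper": 0},
  {"xyz": [0, 0, 0], "twist": -0.1163, "gripper": 0},
  {"xyz": [0, 0, 0.03], "twist": 0, "gripper": 0},
  {"xyz": [0, 0, 0], "twist": 0, "gripper": 0},
])

```text
clock: 14.77
tool_pos: [0.4079, -0.0069, 0.1603]
orientation: [2.716, -1.573, -0.015]
ft_force: [-1.9, -0.0, -1.6]
gripper_width: 0.0157
```

step_arm([
  {"xyz": [0, 0, 0], "twist": 0, "gripper": 0},
  {"xyz": [0, 0, 0], "twist": 0, "gripper": 0},
])

```text
clock: 14.93
tool_pos: [0.4118, -0.0077, 0.1664]
orientation: [-2.72, 1.573, -0.0]
ft_force: [0.4, 0.1, 0.4]
gripper_width: 0.015
```

```bash
python3 -c "
from h import *
plan([.4134,-.0079,.125])
s=snap('side','sideD');crop(s,235,205,50,50,12,'pics/sD.png')
t=snap('top','topD');crop(t,295,270,50,45,12,'pics/tD.png')"
```

```text
t 14.93 tcp [ 0.4118 -0.0077  0.1664] jaw -150.08 w 0.015 F [0.4 0.1 0.4] q6 [-0.18 -0.26 -0.31  1.52  0.   -2.27]
twist 0.0 shift mm [ 1.  -1.3 41.4]
```

View pics/sD.png

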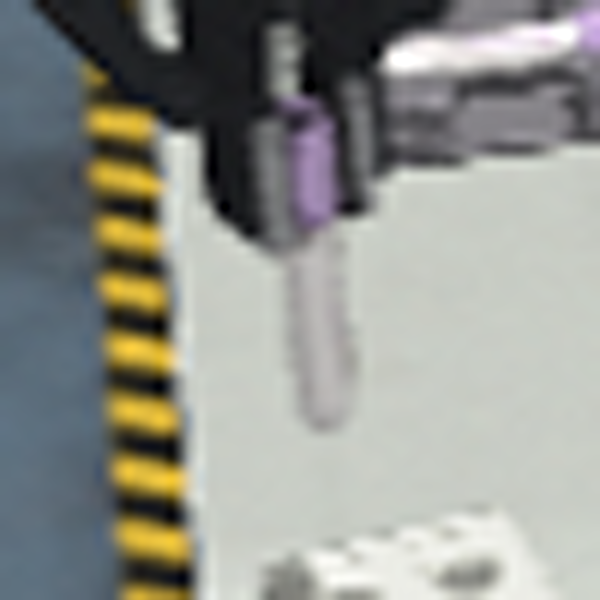

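```bash
python3 - <<'E'
from h import *
s=load("sideD")
f=lambda X:((proj(s,X)-[235,205]+.5)*12-.5).round(1)
print("cap ctr",f([.4118,-.0077,.1854]),"bottom",f([.4118,-.0077,.1111]),"hole",f([.4117,-.0072,.054]))
g=s["image"][:,:,1].astype(int)
for v in range(226,241): print(v,g[v,255:270])
E
```

```text
cap ctr [299.2 150.7] bottom [328.  413.3] hole [348.4 603.2]
226 [209 196 167 149 162 180 188 176 182 206 205 205 202 203 203]
227 [205 207 207 187 159 179 187 182 189 206 205 203 201 201 203]
228 [206 205 207 186 156 178 186 174 176 206 204 202 200 200 200]
229 [205 204 205 190 162 173 185 177 183 206 204 204 202 203 204]
230 [204 204 206 190 158 172 185 173 173 205 202 201 203 203 203]
231 [205 205 208 193 167 171 186 172 170 205 204 205 204 205 204]
232 [203 203 205 191 163 167 184 177 161 184 203 203 203 203 204]
233 [202 204 206 191 160 166 183 178 163 185 205 203 204 205 205]
234 [205 205 206 196 170 162 181 184 165 170 204 203 202 204 207]
235 [206 206 206 196 168 160 179 185 166 167 204 201 200 199 202]
236 [205 206 206 207 185 158 179 185 172 177 202 200 201 201 202]
237 [203 206 206 207 186 153 175 184 182 187 204 203 204 204 204]
238 [204 205 206 207 189 160 174 183 183 192 206 206 206 205 206]
239 [204 203 205 205 191 164 166 172 175 194 205 205 204 203 203]
240 [205 205 205 205 205 186 154 161 182 205 205 205 202 203 203]
```

View pics/tD.png

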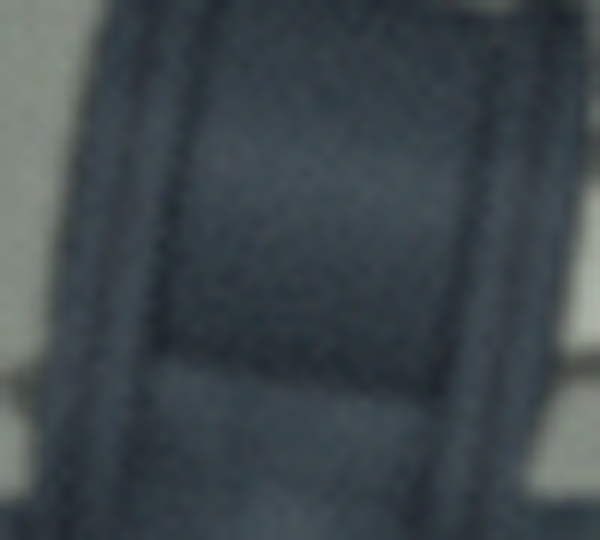

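The bottom end shows at (325,426) against a predicted (328,425), so the tube hangs straight and centred over the hole. I'm reinserting it slowly.

step_arm([
  {"xyz": [0, 0, 0.02], "twist": 0, "gripper": 0},
  {"xyz": [0, 0, 0.02], "twist": 0, "gripper": 0},
  {"xyz": [0, 0, 0], "twist": 0, "gripper": 0},
  {"xyz": [0, 0, 0], "twist": 0, "gripper": 0},
  {"xyz": [0, 0, 0], "twist": 0, "gripper": 0},
])

```text
clock: 15.45
tool_pos: [0.4126, -0.0078, 0.1275]
orientation: [-2.72, 1.571, -0.003]
ft_force: [-1.4, 0.1, -0.3]
gripper_width: 0.0152
```

```bash
python3 -c "
from h import *
plan([.4118,-.0077,.110])"
```

```text
t 15.45 tcp [ 0.4126 -0.0078  0.1275] jaw -150.0 w 0.0152 F [-1.4  0.1 -0.3] q6 [-0.18 -0.25 -0.38  1.44 -0.   -2.28]
twist 0.0 shift mm [-0.5  0.7 17.5]
```

step_arm([
  {"xyz": [-0.0002, 0.0003, 0.005], "twist": 0, "gripper": 0},
  {"xyz": [0, 0, 0.005], "twist": 0, "gripper": 0},
  {"xyz": [0, 0, 0.005], "twist": 0, "gripper": 0},
  {"xyz": [0, 0, 0.005], "twist": 0, "gripper": 0},
  {"xyz": [0, 0, 0.005], "twist": 0, "gripper": 0},
  {"xyz": [0, 0, 0], "twist": 0, "gripper": 0},
  {"xyz": [0, 0, 0], "twist": 0, "gripper": 0},
])

```text
clock: 16.03
tool_pos: [0.4113, -0.0073, 0.1002]
orientation: [-2.72, 1.57, 0.001]
ft_force: [1.5, 1.1, -0.7]
gripper_width: 0.0153
```

```bash
python3 -c "
from h import *
plan([.4118,-.0077,.0685])
s=snap('side','sideE');crop(s,235,215,50,50,12,'pics/sE.png')"
```

```text
t 16.03 tcp [ 0.4113 -0.0073  0.1002] jaw -149.98 w 0.0153 F [ 1.5  1.1 -0.7] q6 [-0.18 -0.24 -0.43  1.38  0.   -2.28]
twist 0.0 shift mm [ 0.6 -0.3 31.7]
```

View pics/sE.png

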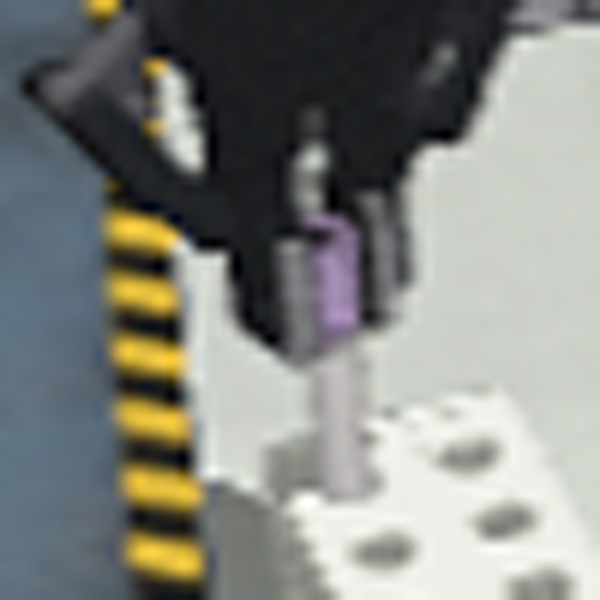

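The tube is in the hole at (345,490) with almost no force. Continuing down.

step_arm([
  {"xyz": [0, 0, 0.005], "twist": 0, "gripper": 0},
  {"xyz": [0, 0, 0.005], "twist": 0, "gripper": 0},
  {"xyz": [0, 0, 0.005], "twist": 0, "gripper": 0},
  {"xyz": [0, 0, 0.005], "twist": 0, "gripper": 0},
  {"xyz": [0, 0, 0], "twist": 0, "gripper": 0},
  {"xyz": [0, 0, 0], "twist": 0, "gripper": 0},
])

```text
clock: 16.58
tool_pos: [0.4113, -0.0073, 0.0802]
orientation: [-2.72, 1.57, 0.001]
ft_force: [2.0, 1.5, -1.9]
gripper_width: 0.0148
```

step_arm([
  {"xyz": [0, 0, 0.005], "twist": 0, "gripper": 0},
  {"xyz": [0, 0, 0.004], "twist": 0, "gripper": 0},
  {"xyz": [0, 0, 0.0], "twist": 0, "gripper": 0},
  {"xyz": [0, 0, 0], "twist": 0, "gripper": 0},
  {"xyz": [0, 0, 0], "twist": 0, "gripper": 0},
])

```text
clock: 17.0
tool_pos: [0.4114, -0.0074, 0.0715]
orientation: [-2.72, 1.57, 0.0]
ft_force: [3.2, 2.9, -1.1]
gripper_width: 0.0151
```

```bash
python3 -c "
from h import *
plan([.4118,-.0077,.0685])"
```

```text
t 17.0 tcp [ 0.4114 -0.0074  0.0715] jaw -149.98 w 0.0151 F [ 3.2  2.9 -1.1] q6 [-0.18 -0.23 -0.48  1.32  0.   -2.28]
twist 0.0 shift mm [ 0.5 -0.2  3. ]
```

step_arm([
  {"xyz": [0, 0, 0.003], "twist": 0, "gripper": 0},
  {"xyz": [0, 0, 0], "twist": 0, "gripper": 0},
  {"xyz": [0, 0, 0], "twist": 0, "gripper": 35},
  {"xyz": [0, 0, 0], "twist": 0, "gripper": 35},
  {"xyz": [0, 0, 0], "twist": 0, "gripper": 35},
  {"xyz": [0, 0, 0], "twist": 0.1, "gripper": 35},
  {"xyz": [0, 0, 0], "twist": 0.1, "gripper": 35},
  {"xyz": [0, 0, 0], "twist": 0.1, "gripper": 35},
])

```text
clock: 17.67
tool_pos: [0.4107, -0.008, 0.0686]
orientation: [2.449, -1.965, -0.001]
ft_force: [-0.2, -1.0, 0.7]
gripper_width: 0.0298
```

step_arm([
  {"xyz": [0, 0, 0], "twist": 0, "gripper": 35},
  {"xyz": [0, 0, 0], "twist": 0, "gripper": 35},
  {"xyz": [0, 0, 0], "twist": 0, "gripper": 0},
  {"xyz": [0, 0, 0], "twist": 0, "gripper": 0},
  {"xyz": [0, 0, 0], "twist": 0, "gripper": 0},
  {"xyz": [0, 0, 0], "twist": 0, "gripper": 0},
  {"xyz": [0, 0, 0], "twist": 0, "gripper": 0},
])

```text
clock: 18.25
tool_pos: [0.4114, -0.0077, 0.0688]
orientation: [2.456, -1.959, 0.0]
ft_force: [1.6, -0.8, 0.5]
gripper_width: 0.0153
```

step_arm([
  {"xyz": [0, 0, -0.02], "twist": 0, "gripper": 0},
  {"xyz": [0, 0, -0.02], "twist": 0, "gripper": 0},
  {"xyz": [0, 0, -0.03], "twist": 0, "gripper": 0},
  {"xyz": [0, 0, -0.03], "twist": 0, "gripper": 0},
  {"xyz": [0, 0, -0.02], "twist": 0, "gripper": 0},
  {"xyz": [0, 0, 0], "twist": 0, "gripper": 0},
  {"xyz": [0, 0, 0], "twist": 0, "gripper": 0},
  {"xyz": [0, 0, 0], "twist": 0, "gripper": 0},
])

```text
clock: 18.92
tool_pos: [0.4109, -0.0076, 0.188]
orientation: [2.455, -1.959, -0.002]
ft_force: [0.2, 0.3, -1.4]
gripper_width: 0.015
```

```bash
python3 -c "
from h import *
plan([.4118,-.0077,.0685])
s=snap('side','sideF');crop(s,235,195,50,50,12,'pics/sF.png')"
```

```text
t 18.92 tcp [ 0.4109 -0.0076  0.188 ] jaw -167.17 w 0.015 F [ 0.2  0.3 -1.4] q6 [-0.18 -0.26 -0.27  1.56 -0.   -1.98]
twist 0.0 shift mm [  0.4  -0.9 119.5]
```

View pics/sF.png

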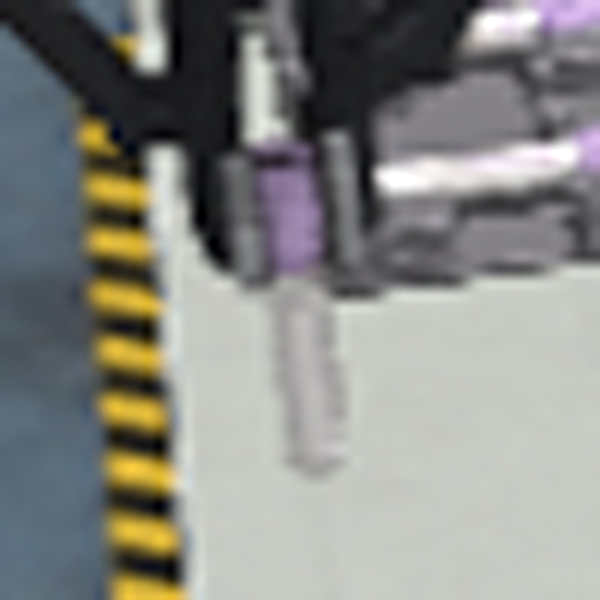

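The tube is re-gripped and drawn out, and hangs straight at (305,380). Next I'll dip its end 6 mm into the top deck's hole and swing the hand outward on an arc about the hole's edge, so it pivots level in the jaws.

step_arm([
  {"xyz": [0, 0, 0.03], "twist": 0, "gripper": 0},
  {"xyz": [0, 0, 0.035], "twist": 0, "gripper": 0},
  {"xyz": [0, 0, 0], "twist": 0, "gripper": 0},
  {"xyz": [0, 0, 0], "twist": 0, "gripper": 0},
  {"xyz": [0, 0, 0.006], "twist": 0, "gripper": 0},
  {"xyz": [0, 0, 0.006], "twist": 0, "gripper": 0},
  {"xyz": [0, 0, 0], "twist": 0, "gripper": 0},
  {"xyz": [0, 0, 0], "twist": 0, "gripper": 0},
])

```text
clock: 19.63
tool_pos: [0.4125, -0.0078, 0.1133]
orientation: [-2.455, 1.959, -0.004]
ft_force: [-0.4, 0.1, 0.5]
gripper_width: 0.015
```

```bash
python3 -c "
from h import *
plan([.4114,-.0073,.1068])
s=snap('side','sideG');crop(s,235,205,50,50,12,'pics/sG.png')"
```

```text
t 19.63 tcp [ 0.4125 -0.0078  0.1133] jaw -167.18 w 0.015 F [-0.4  0.1  0.5] q6 [-0.18 -0.25 -0.41  1.41 -0.   -1.98]
twist 0.0 shift mm [-0.8  1.   6.4]
```

View pics/sG.png

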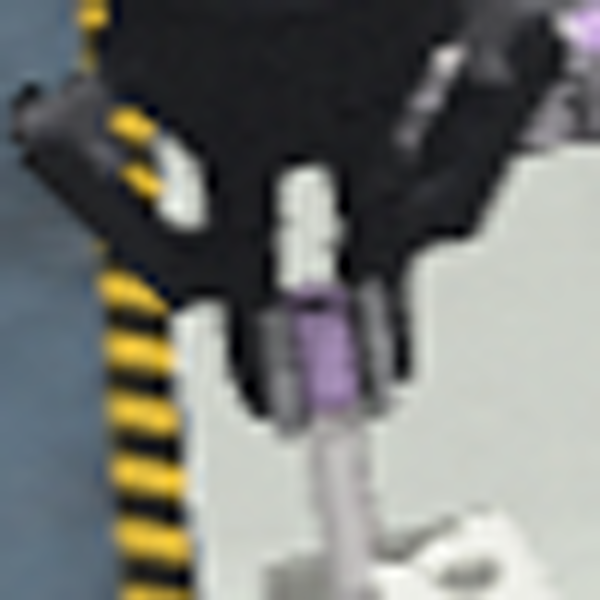

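Aligned above the hole. Dipping in, then the first 20° of the arc.

step_arm([
  {"xyz": [-0.0005, 0.0007, 0.003], "twist": 0, "gripper": 0},
  {"xyz": [0, 0, 0.0035], "twist": 0, "gripper": 0},
  {"xyz": [0, 0, 0], "twist": 0, "gripper": 0},
  {"xyz": [0, 0, 0], "twist": 0, "gripper": 0},
])

```text
clock: 20.02
tool_pos: [0.4103, -0.0072, 0.105]
orientation: [2.455, -1.959, -0.001]
ft_force: [-0.4, 0.0, 0.2]
gripper_width: 0.0149
```

step_arm([
  {"xyz": [-0.004, 0, 0], "twist": 0, "gripper": 0},
  {"xyz": [-0.005, 0, 0], "twist": 0, "gripper": 0},
  {"xyz": [-0.005, 0, 0], "twist": 0, "gripper": 0},
  {"xyz": [0, 0, 0], "twist": 0, "gripper": 0},
  {"xyz": [0, 0, 0], "twist": 0, "gripper": 0},
])

```text
clock: 20.43
tool_pos: [0.4089, 0.005, 0.106]
orientation: [2.455, -1.959, 0.008]
ft_force: [2.7, -4.1, -0.9]
gripper_width: 0.0153
```

step_arm([
  {"xyz": [-0.006, 0, 0.001], "twist": 0, "gripper": 0},
  {"xyz": [-0.006, 0, 0.001], "twist": 0, "gripper": 0},
  {"xyz": [0, 0, 0], "twist": 0, "gripper": 0},
  {"xyz": [0, 0, 0], "twist": 0, "gripper": 0},
])

```text
clock: 20.77
tool_pos: [0.4064, 0.017, 0.1044]
orientation: [2.456, -1.959, 0.008]
ft_force: [2.2, -4.4, 0.5]
gripper_width: 0.0151
```

```bash
python3 -c "
from h import *
plan([.4114,-.0073,.1068])
s=snap('side','sideH');crop(s,235,205,50,50,12,'pics/sH.png')"
```

```text
t 20.77 tcp [0.4064 0.017  0.1044] jaw -167.16 w 0.0151 F [ 2.2 -4.4  0.5] q6 [-0.12 -0.26 -0.44  1.39 -0.   -1.92]
twist 0.0 shift mm [24.8  0.5 -2.3]
```

View pics/sH.png

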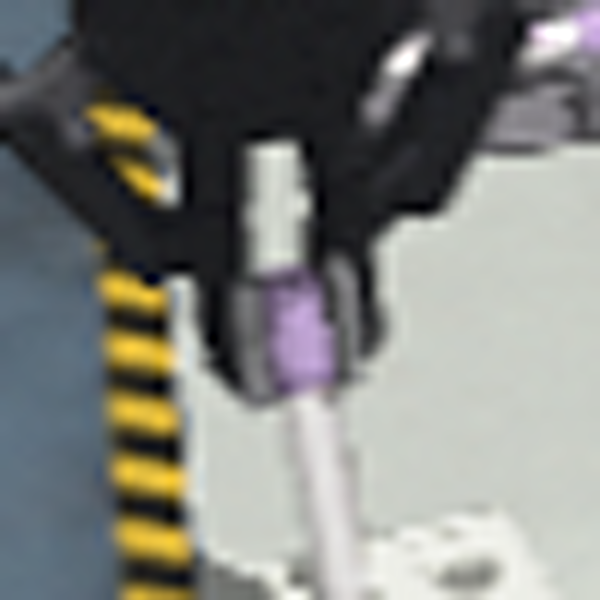

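The pivot works, at about 5 N, and the tube leans toward the rack. Continuing the arc.

step_arm([
  {"xyz": [-0.0058, 0, 0.002], "twist": 0, "gripper": 0},
  {"xyz": [-0.0058, 0, 0.002], "twist": 0, "gripper": 0},
  {"xyz": [-0.0053, 0, 0.003], "twist": 0, "gripper": 0},
  {"xyz": [-0.0053, 0, 0.003], "twist": 0, "gripper": 0},
  {"xyz": [0, 0, 0], "twist": 0, "gripper": 0},
  {"xyz": [0, 0, 0], "twist": 0, "gripper": 0},
])

```text
clock: 21.32
tool_pos: [0.4006, 0.0398, 0.094]
orientation: [-2.456, 1.958, -0.003]
ft_force: [2.0, -2.3, 5.1]
gripper_width: 0.0152
```

step_arm([
  {"xyz": [-0.0047, 0, 0.0039], "twist": 0, "gripper": 0},
  {"xyz": [-0.0047, 0, 0.0039], "twist": 0, "gripper": 0},
  {"xyz": [-0.004, 0, 0.0047], "twist": 0, "gripper": 0},
  {"xyz": [-0.004, 0, 0.0047], "twist": 0, "gripper": 0},
  {"xyz": [0, 0, 0], "twist": 0, "gripper": 0},
  {"xyz": [0, 0, 0], "twist": 0, "gripper": 0},
])

```text
clock: 21.82
tool_pos: [0.3949, 0.0573, 0.0752]
orientation: [2.456, -1.958, -0.004]
ft_force: [2.4, -1.2, 2.1]
gripper_width: 0.0152
```

```bash
python3 -c "
from h import *
plan([.4103,-.0072,.105])
s=snap('side','sideI');crop(s,235,205,50,50,12,'pics/sI.png')"
```

```text
t 21.82 tcp [0.3949 0.0573 0.0752] jaw -167.13 w 0.0152 F [ 2.4 -1.2  2.1] q6 [-0.03 -0.26 -0.5   1.34  0.   -1.82]
twist 0.0 shift mm [ 66.2  -0.5 -29.9]
```

View pics/sI.png

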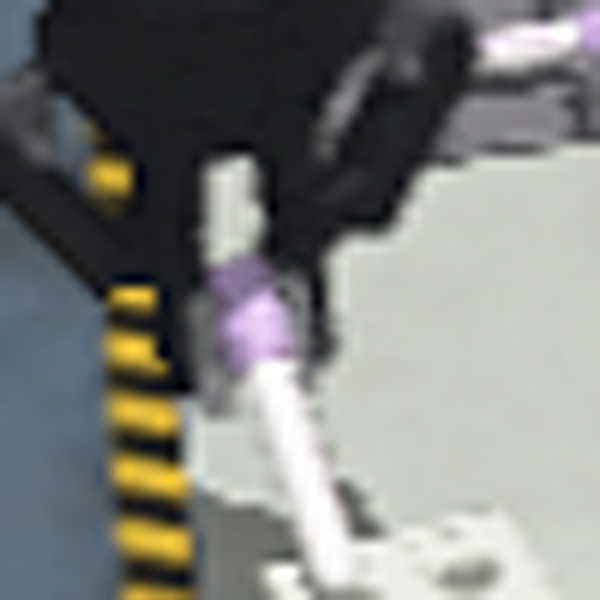

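step_arm([
  {"xyz": [-0.0031, 0, 0.0052], "twist": 0, "gripper": 0},
  {"xyz": [-0.0031, 0, 0.0052], "twist": 0, "gripper": 0},
  {"xyz": [-0.0021, 0, 0.0057], "twist": 0, "gripper": 0},
  {"xyz": [-0.0021, 0, 0.0058], "twist": 0, "gripper": 0},
  {"xyz": [0, 0, 0], "twist": 0, "gripper": 0},
  {"xyz": [0, 0, 0], "twist": 0, "gripper": 0},
])

```text
clock: 22.37
tool_pos: [0.3934, 0.0681, 0.0542]
orientation: [-2.455, 1.957, 0.004]
ft_force: [0.3, 1.5, 6.1]
gripper_width: 0.0153
```

step_arm([
  {"xyz": [-0.0011, 0, 0.006], "twist": 0, "gripper": 0},
  {"xyz": [-0.0011, 0, 0.006], "twist": 0, "gripper": 0},
  {"xyz": [0, 0, 0], "twist": 0, "gripper": 0},
  {"xyz": [0, 0, 0], "twist": 0, "gripper": 0},
  {"xyz": [0, 0, 0], "twist": 0, "gripper": 0},
])

```text
clock: 22.78
tool_pos: [0.3925, 0.0696, 0.0421]
orientation: [-2.455, 1.959, 0.003]
ft_force: [-0.4, 0.9, 4.3]
gripper_width: 0.0147
```

```bash
python3 -c "
from h import *
plan([.4103,-.0072,.105])
s=snap('side','sideJ');crop(s,230,205,60,50,12,'pics/sJ.png')
t=snap('top','topJ');crop(t,285,270,60,45,12,'pics/tJ.png')"
```

```text
t 22.78 tcp [0.3925 0.0696 0.0421] jaw -167.17 w 0.0147 F [-0.4  0.9  4.3] q6 [ 0.01 -0.24 -0.55  1.27  0.   -1.79]
twist 0.0 shift mm [ 78.7  -0.3 -63.1]
```

View pics/sJ.png

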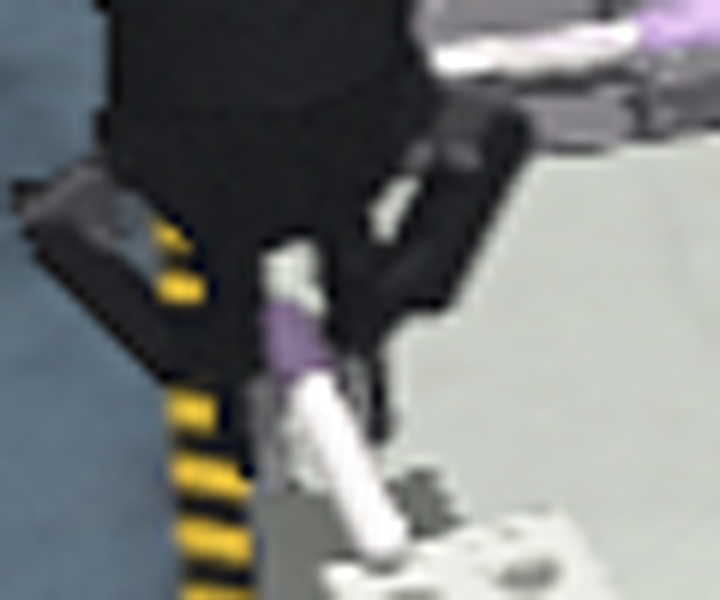

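View pics/tJ.png

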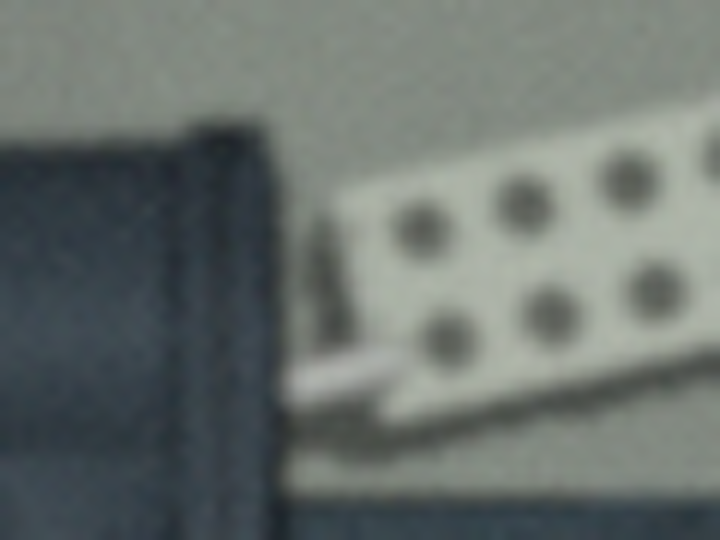

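```bash
cat >> h.py <<'E'
def inplane(s,u,v,p0,ang):
    "ray with vertical plane through p0 with heading ang(deg): along mm, z mm"
    a=np.radians(ang);ax=np.array([np.cos(a),np.sin(a),0]);n=np.array([-ax[1],ax[0],0]);c,d=ray(s,u,v)
    X=c+d*(((np.array(p0)-c)@n)/(d@n));return ((X-p0)@ax*1000).round(1),(X[2]*1000).round(1)
E
python3 - <<'E'
from h import *
s=load("sideJ");p=np.array([.3925,.0696,0])
for nm,x,y in(("captop",275,320),("capmid",298,342),("neck",310,372),("mid",350,460),("tip",388,548)):
    print(nm,inplane(s,230+(x+.5)/12-.5,205+(y+.5)/12-.5,p,12.8-90))
E
```

```text
captop (np.float64(-25.3), np.float64(71.3))
capmid (np.float64(-1.5), np.float64(79.9))
neck (np.float64(8.2), np.float64(77.0))
mid (np.float64(41.4), np.float64(72.1))
tip (np.float64(71.5), np.float64(66.0))
```

Force 4.3 N and roughly level. I'll lift and turn the tube broadside with the barcode to the side camera, to check its level and roll.

step_arm([
  {"xyz": [0, 0, -0.03], "twist": 0, "gripper": 0},
  {"xyz": [0, 0, -0.03], "twist": 0, "gripper": 0},
  {"xyz": [0, 0, -0.03], "twist": 0, "gripper": 0},
  {"xyz": [0, 0, -0.02], "twist": 0.12, "gripper": 0},
  {"xyz": [0, 0, 0], "twist": 0.12, "gripper": 0},
  {"xyz": [0, 0, 0], "twist": 0.12, "gripper": 0},
  {"xyz": [0, 0, 0], "twist": 0.12, "gripper": 0},
  {"xyz": [0, 0, 0], "twist": 0.12, "gripper": 0},
])

```text
clock: 23.55
tool_pos: [0.3923, 0.0689, 0.1512]
orientation: [1.758, -2.602, -0.002]
ft_force: [0.2, 0.1, -0.8]
gripper_width: 0.0151
```

step_arm([
  {"xyz": [0, 0, 0], "twist": 0.12, "gripper": 0},
  {"xyz": [0, 0, 0], "twist": 0.12, "gripper": 0},
  {"xyz": [0, 0, 0], "twist": 0.12, "gripper": 0},
  {"xyz": [0, 0, 0], "twist": 0.12, "gripper": 0},
  {"xyz": [0, 0, 0], "twist": 0.12, "gripper": 0},
  {"xyz": [0, 0, 0], "twist": 0.12, "gripper": 0},
  {"xyz": [0, 0, 0], "twist": 0.12, "gripper": 0},
  {"xyz": [0, 0, 0], "twist": 0.12, "gripper": 0},
])

```text
clock: 24.22
tool_pos: [0.3921, 0.0689, 0.1508]
orientation: [0.357, -3.118, -0.001]
ft_force: [0.7, -0.1, 0.1]
gripper_width: 0.0151
```

step_arm([
  {"xyz": [0, 0, 0], "twist": 0.12, "gripper": 0},
  {"xyz": [0, 0, 0], "twist": 0.12, "gripper": 0},
  {"xyz": [0, 0, 0], "twist": 0, "gripper": 0},
  {"xyz": [0, 0, 0], "twist": 0, "gripper": 0},
  {"xyz": [0, 0, 0], "twist": 0, "gripper": 0},
])

```text
clock: 24.63
tool_pos: [0.3927, 0.0689, 0.1515]
orientation: [-0.005, -3.14, -0.0]
ft_force: [-0.5, -0.4, -0.4]
gripper_width: 0.0148
```

```bash
python3 -c "
from h import *
plan([.4103,-.0072,.105])
s=snap('side','sideK');crop(s,215,190,60,50,12,'pics/sK.png')"
```

```text
t 24.63 tcp [0.3927 0.0689 0.1515] jaw 89.83 w 0.0148 F [-0.5 -0.4 -0.4] q6 [ 0.01 -0.29 -0.36  1.5   0.    0.01]
twist 0.0 shift mm [-17.9 -76.1  46.5]
```

View pics/sK.png

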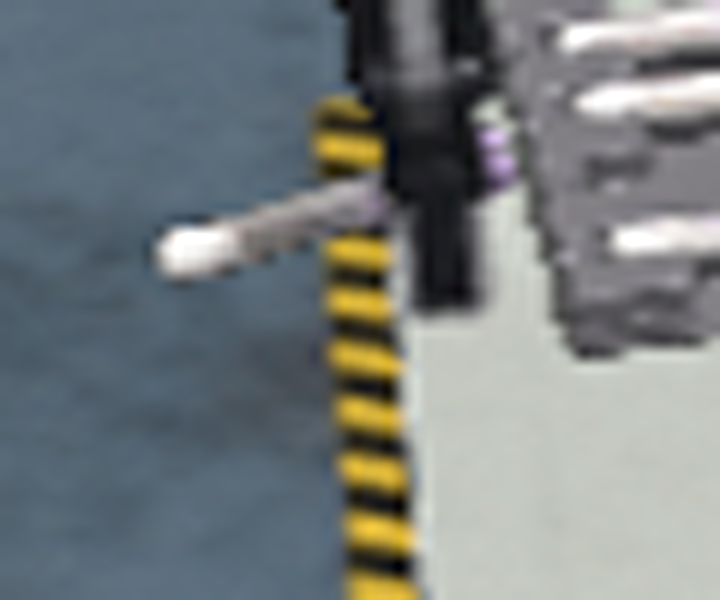

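```bash
python3 - <<'E'
from h import *
s=load("sideK");p=np.array([.3927,.0689,0])
for nm,x,y in(("capend",513,153),("neck",375,197),("code",285,224),("tip",165,255)):
    print(nm,inplane(s,215+(x+.5)/12-.5,190+(y+.5)/12-.5,p,-.2))
g=cv2.cvtColor(s["image"],cv2.COLOR_RGB2GRAY)
print(g[203:216,226:250])
E
```

```text
capend (np.float64(18.1), np.float64(187.0))
neck (np.float64(-15.7), np.float64(178.7))
code (np.float64(-37.7), np.float64(173.8))
tip (np.float64(-66.8), np.float64(168.6))
[[102 101 103 102 102 104 106 105 104 103  99  98  96  94  91  84  72  86
  108 127 108  19  24  28]
 [103 101 102 103 103 105 106 105 103 101 100  98  99  97  94  79  42  38
   53  97 101  20  29  33]
 [101 103 104 106 106 104 102 105 104 101 103 102 100  95  88  92 129 161
  162 149 100  16  26  30]
 [101 103 105 107 106 103 102 104 104 103 104 100 104 131 161 166 169 167
  161 145 110  77  23  24]
 [ 98  99 101  99  99  97  98 101 101 106 131 162 165 161 153 155 144 121
  121 135 117  81  65  55]
 [ 93  92  90  88  91  77 103 154 159 164 161 147 138 124 108  93 106 115
  111 112  80  91 100  58]
 [ 90  87  92 204 255 255 251 237 192 132 124 116 116 105  98 104  92  72
   84  61  40  91 118  54]
 [ 85  81 183 253 251 248 237 210 182 123 111 100 107  86  70 105 143 175
  172 164 146 154 153  70]
 [ 88  80 166 238 237 230 208 177 150 124  96  74 102  97  93  97 113 136
  152 158 166 175 156  89]
 [ 94  89 135 188 182 167 143  95  79 101 102  99 100  99  98  93  75  49
   57  74  83 130 154  88]
 [ 94  93  95  89  83  94  94  92  97 103 104 103 100  98  96  91  74  54
   48  34  24 130 177  87]
 [ 94  97  94  92  88  88  87  90  95  99 101 100  99  96  90  90 123 152
  142 136 121 147 168  89]
 [ 93  97  98  97  91  91  89  90  93  98 100  98  98  97  97  96 132 171
  179 181 175 183 163  91]]
```

The barcode shows as the dark stripe at (285,224), on the camera side and a little below mid-line, as expected from this elevation. The tip droops about 12°. I'll go back to the deck and press the last 13–15 mm.

step_arm([
  {"xyz": [0, 0, 0], "twist": -0.12, "gripper": 0},
  {"xyz": [0, 0, 0], "twist": -0.12, "gripper": 0},
  {"xyz": [0, 0, 0], "twist": -0.12, "gripper": 0},
  {"xyz": [0, 0, 0], "twist": -0.12, "gripper": 0},
  {"xyz": [0, 0, 0], "twist": -0.12, "gripper": 0},
  {"xyz": [0, 0, 0], "twist": -0.12, "gripper": 0},
  {"xyz": [0, 0, 0], "twist": -0.12, "gripper": 0},
  {"xyz": [0, 0, 0], "twist": -0.12, "gripper": 0},
])

```text
clock: 25.35
tool_pos: [0.3931, 0.069, 0.152]
orientation: [1.454, -2.785, -0.0]
ft_force: [-0.2, -0.8, -0.4]
gripper_width: 0.0155
```

step_arm([
  {"xyz": [0, 0, 0], "twist": -0.12, "gripper": 0},
  {"xyz": [0, 0, 0], "twist": -0.12, "gripper": 0},
  {"xyz": [0, 0, 0], "twist": -0.12, "gripper": 0},
  {"xyz": [0, 0, 0], "twist": -0.12, "gripper": 0},
  {"xyz": [0, 0, 0], "twist": -0.12, "gripper": 0},
  {"xyz": [0, 0, 0], "twist": -0.12, "gripper": 0},
  {"xyz": [0, 0, 0], "twist": -0.12, "gripper": 0},
])

```text
clock: 25.93
tool_pos: [0.3931, 0.0689, 0.1521]
orientation: [2.463, -1.95, -0.0]
ft_force: [-0.1, -0.4, 0.7]
gripper_width: 0.0151
```

step_arm([
  {"xyz": [0, 0, 0.03], "twist": 0, "gripper": 0},
  {"xyz": [0, 0, 0.03], "twist": 0, "gripper": 0},
  {"xyz": [0, 0, 0.03], "twist": 0, "gripper": 0},
  {"xyz": [0, 0, 0], "twist": 0, "gripper": 0},
  {"xyz": [0, 0, 0], "twist": 0, "gripper": 0},
  {"xyz": [0, 0, 0], "twist": 0, "gripper": 0},
])

```text
clock: 26.43
tool_pos: [0.394, 0.069, 0.0636]
orientation: [-2.455, 1.958, -0.002]
ft_force: [-0.3, -0.0, 0.2]
gripper_width: 0.0149
```

```bash
python3 -c "
from h import *
plan([.3925,.0696,.029])"
```

```text
t 26.43 tcp [0.394  0.069  0.0636] jaw -167.14 w 0.0149 F [-0.3 -0.   0.2] q6 [ 0.01 -0.26 -0.52  1.31  0.   -1.79]
twist 0.0 shift mm [-1.   1.4 34.6]
```

step_arm([
  {"xyz": [0, 0, 0.007], "twist": 0, "gripper": 0},
  {"xyz": [0, 0, 0.007], "twist": 0, "gripper": 0},
  {"xyz": [0, 0, 0.006], "twist": 0, "gripper": 0},
  {"xyz": [0, 0, 0.005], "twist": 0, "gripper": 0},
  {"xyz": [0, 0, 0.005], "twist": 0, "gripper": 0},
  {"xyz": [0, 0, 0.003], "twist": 0, "gripper": 0},
  {"xyz": [0, 0, 0], "twist": 0, "gripper": 0},
  {"xyz": [0, 0, 0], "twist": 0, "gripper": 0},
])

```text
clock: 27.1
tool_pos: [0.3943, 0.0691, 0.03]
orientation: [-2.455, 1.958, -0.003]
ft_force: [1.2, 1.7, 4.8]
gripper_width: 0.0149
```

```bash
python3 -c "
from h import *
plan([.3925,.0696,.029])
s=snap('side','sideL');crop(s,230,205,60,50,12,'pics/sL.png')"
```

```text
t 27.1 tcp [0.3943 0.0691 0.03  ] jaw -167.16 w 0.0149 F [1.2 1.7 4.8] q6 [ 0.01 -0.23 -0.57  1.24  0.   -1.79]
twist 0.0 shift mm [-0.9  1.7  1. ]
```

View pics/sL.png

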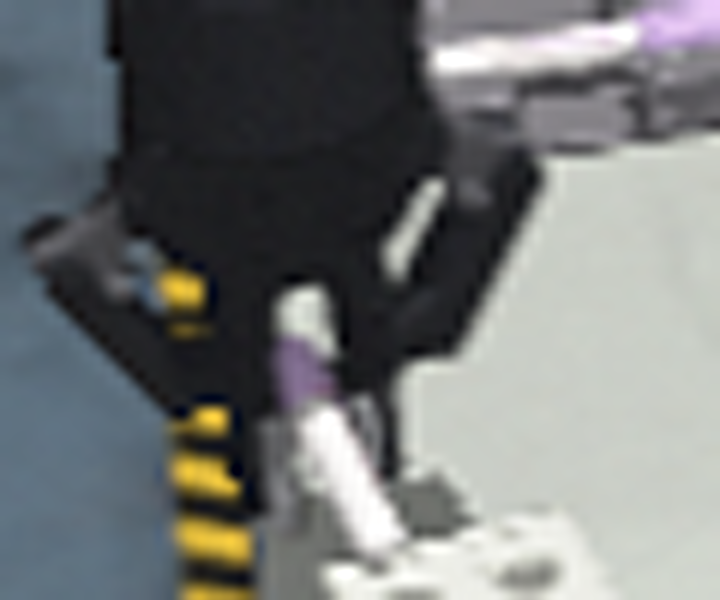

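step_arm([
  {"xyz": [0, 0, -0.03], "twist": 0, "gripper": 0},
  {"xyz": [0, 0, -0.03], "twist": 0, "gripper": 0},
  {"xyz": [0, 0, -0.03], "twist": 0, "gripper": 0},
  {"xyz": [0, 0, -0.03], "twist": 0.12, "gripper": 0},
  {"xyz": [0, 0, 0], "twist": 0.12, "gripper": 0},
  {"xyz": [0, 0, 0], "twist": 0.12, "gripper": 0},
  {"xyz": [0, 0, 0], "twist": 0.12, "gripper": 0},
  {"xyz": [0, 0, 0], "twist": 0.12, "gripper": 0},
])

```text
clock: 27.82
tool_pos: [0.3923, 0.0688, 0.1485]
orientation: [1.758, -2.602, -0.002]
ft_force: [0.9, -0.4, -0.0]
gripper_width: 0.0152
```

step_arm([
  {"xyz": [0, 0, 0], "twist": 0.12, "gripper": 0},
  {"xyz": [0, 0, 0], "twist": 0.12, "gripper": 0},
  {"xyz": [0, 0, 0], "twist": 0.12, "gripper": 0},
  {"xyz": [0, 0, 0], "twist": 0.12, "gripper": 0},
  {"xyz": [0, 0, 0], "twist": 0.12, "gripper": 0},
  {"xyz": [0, 0, 0], "twist": 0.12, "gripper": 0},
  {"xyz": [0, 0, 0], "twist": 0.12, "gripper": 0},
  {"xyz": [0, 0, 0], "twist": 0.12, "gripper": 0},
])

```text
clock: 28.48
tool_pos: [0.392, 0.0688, 0.148]
orientation: [0.358, -3.118, -0.0]
ft_force: [0.2, -0.0, 0.6]
gripper_width: 0.0152
```

step_arm([
  {"xyz": [0, 0, 0], "twist": 0.12, "gripper": 0},
  {"xyz": [0, 0, 0], "twist": 0.12, "gripper": 0},
  {"xyz": [0, 0, 0], "twist": 0, "gripper": 0},
  {"xyz": [0, 0, 0], "twist": 0, "gripper": 0},
  {"xyz": [0, 0, 0], "twist": 0, "gripper": 0},
])

```text
clock: 28.9
tool_pos: [0.3927, 0.0689, 0.1486]
orientation: [-0.005, -3.14, 0.0]
ft_force: [0.0, 0.4, -0.4]
gripper_width: 0.0155
```

```bash
python3 -c "
from h import *
plan([.4103,-.0072,.105])
s=snap('side','sideM');crop(s,215,185,60,50,12,'pics/sM.png')
t=snap('top','topM');crop(t,270,270,60,50,12,'pics/tM.png')"
```

```text
t 28.9 tcp [0.3927 0.0689 0.1486] jaw 89.83 w 0.0155 F [ 0.   0.4 -0.4] q6 [ 0.01 -0.29 -0.37  1.49 -0.    0.01]
twist 0.0 shift mm [-17.9 -76.   43.6]
```

View pics/sM.png

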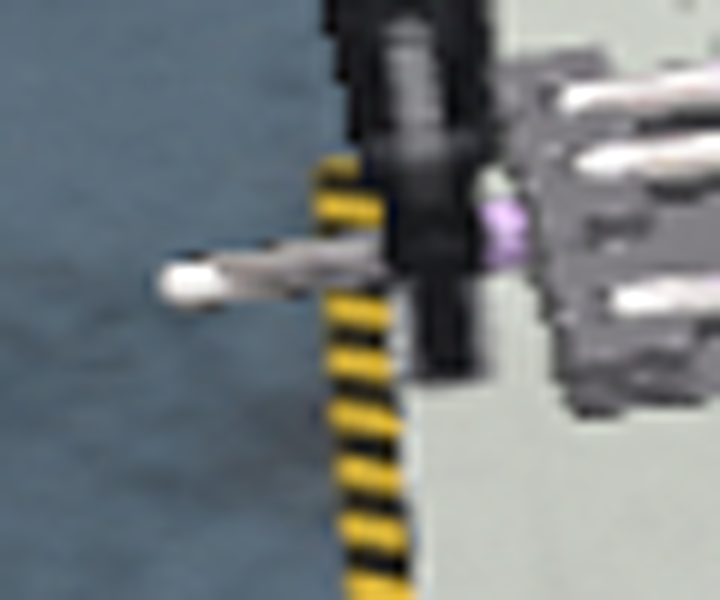

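View pics/tM.png

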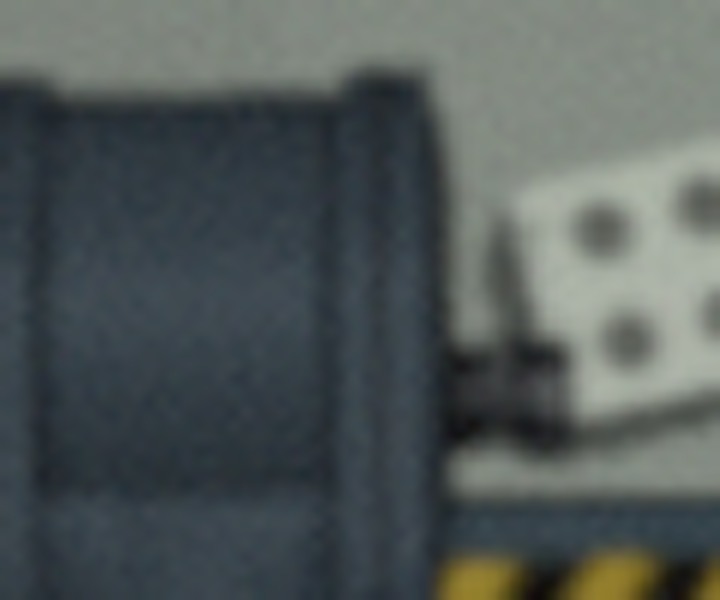

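```bash
python3 - <<'E'
from h import *
s=load("sideM");p=np.array([.3927,.0689,0])
for nm,x,y in(("capend",528,230),("neck",378,255),("code",280,272),("tip",160,283),("fingertip",445,378)):
    q=p-[0,.012,0] if nm=="fingertip" else p
    print(nm,inplane(s,215+(x+.5)/12-.5,185+(y+.5)/12-.5,q,-.2))
g=cv2.cvtColor(s["image"],cv2.COLOR_RGB2GRAY).astype(int)
print(g[202:213,227:247])
# scanner: dark mask symmetric axis from clear top image; compute contour
t=load("top0");d=(t["image"].max(2)<70).astype(np.uint8);m=np.zeros_like(d);m[170:220,278:324]=d[170:220,278:324]
crop(load("top0"),275,168,52,54,12,"pics/scT.png")
c=max(cv2.findContours(m,cv2.RETR_EXTERNAL,cv2.CHAIN_APPROX_NONE)[0],key=cv2.contourArea)[:,0]
P=np.argwhere(m)[:,::-1].astype(float); P=P[P[:,1]>196]  # foot part
best=None
W=np.array([plane(t,u,v,.02)[:2] for u,v in P])
from scipy.spatial import cKDTree
res=[]
for a in np.radians(np.arange(-5,25,1)):
    n=np.array([-np.sin(a),np.cos(a)])
    for o in np.arange(.03,.08,.001):
        q0=np.array([.70,o]); M=W-2*np.outer((W-q0)@n,n); e=np.mean(cKDTree(W).query(M)[0]); res.append((e,np.degrees(a),o))
res.sort();print([tuple(np.round(r,4)) for r in res[:6]])
E
```

```text
capend (np.float64(21.2), np.float64(181.8))
neck (np.float64(-14.9), np.float64(179.2))
code (np.float64(-38.4), np.float64(177.2))
tip (np.float64(-66.8), np.float64(177.6))
fingertip (np.float64(-2.5), np.float64(150.1))
[[101 101 102 105 105 107 108 106 105 104 103  97  91  91 130 171 176 172
  173 138]
 [102 102 101 102 103 104 104 105 102  99  98  97  92  92  82  70  84 105
  125 106]
 [103 102 103 104 105 103 103 102 102  99  98  97  94  90  75  52  80 107
  120 106]
 [101 104 105 103 103 100 101  98 100  86  82 129 157 157 162 166 167 170
  159 108]
 [103 101  99  82  77 126 156 158 163 165 167 167 164 152 146 154 155 152
  134  93]
 [ 97 134 227 255 255 238 148 140 138 137 133 133 130 115  99  93 105 116
  116 116]
 [ 88 167 242 249 249 242 206 156 134 120 104 100 115 107 100 105 114 110
   76  58]
 [ 86 133 196 213 206 194 175 148 134 123 111  96  64  70  97  97  99  84
   56  39]
 [ 85  87 102 116 103  77  83 100 100 101 103 104 101  96 104 142 176 170
  164 146]
 [ 90  84  81  79  82  85  90  95  97 100 102 101  98  95  97 114 136 152
  158 166]
 [ 94  91  86  83  89  95  97  98 101 102 102  99  99  96  95  76  49  58
   74  83]]
[(np.float64(0.0007), np.float64(-1.0), np.float64(0.057)), (np.float64(0.001), np.float64(-1.0), np.float64(0.062)), (np.float64(0.001), np.float64(-1.0), np.float64(0.059)), (np.float64(0.001), np.float64(-1.0), np.float64(0.06)), (np.float64(0.0011), np.float64(0.0), np.float64(0.06)), (np.float64(0.0011), np.float64(0.0), np.float64(0.055))]
```

Level to about 2.5°, barcode 31 mm from the TCP towards the tip and 29 mm above it. The picture limit is reached, so I'm going on by numbers. Now to refine the scanner's axis from the 3-D hood points.

```bash
python3 - <<'E'
from h import *
from scipy.spatial import cKDTree
t=load("top0");P=cloud(t);im=t["image"].max(2)
box=np.zeros(im.shape,bool);box[170:220,278:324]=1
k=box&(im<80)&(P[...,2]>.135)&(P[...,2]<.2)
W=P[k];print(k.sum(),W.min(0).round(3),W.max(0).round(3))
def sym(W,zw=0.):
    res=[]
    T=W*[1,1,zw];tree=cKDTree(T)
    for a in np.radians(np.arange(-6,26,1)):
        n=np.array([-np.sin(a),np.cos(a),0])
        for o in np.arange(.03,.08,.001):
            q0=np.array([.70,o,0]); M=T-2*np.outer((T-q0)@n,n); e=np.sqrt(np.mean(np.minimum(tree.query(M)[0],.015)**2)); res.append((e*1000,np.degrees(a),o))
    res.sort();print([tuple(np.round(r,3)) for r in res[:5]])
sym(W);sym(W,1.)
# silhouette outline (all dark) as rows: left/right edge columns
for v in range(172,218,3):
    r=np.nonzero((im[v]<75)&box[v])[0]; print(v,r.min() if len(r) else 0,r.max() if len(r) else 0,end=" | ")
print()
# front of foot: lowest dark row by column
for u in range(284,321,3):
    c=np.nonzero((im[:,u]<75)&box[:,u])[0];print(u,c.max(),plane(t,u,c.max(),.005)[:2].round(3).tolist(),end=" | ")
# side: front face points
s=load("side0");Q=cloud(s);b=np.zeros(im.shape,bool);b[193:232,354:379]=1
k=b&(s["image"].max(2)<75)
for z in range(80,180,10):
    w=Q[k&(abs(Q[...,2]*1000-z)<5)&(Q[...,1]<.15)]; 
    if len(w): i=w[:,0].argsort()[:3]; print("\n",z,(w[i]*1000).round().tolist(),end="")
E
```

```text
856 [ 0.695 -0.008  0.135] [0.788 0.117 0.189]
[(np.float64(1.478), np.float64(10.0), np.float64(0.047)), (np.float64(1.479), np.float64(9.0), np.float64(0.048)), (np.float64(1.494), np.float64(8.0), np.float64(0.049)), (np.float64(1.511), np.float64(10.0), np.float64(0.048)), (np.float64(1.524), np.float64(9.0), np.float64(0.047))]
[(np.float64(2.992), np.float64(10.0), np.float64(0.048)), (np.float64(3.003), np.float64(11.0), np.float64(0.047)), (np.float64(3.015), np.float64(8.0), np.float64(0.049)), (np.float64(3.015), np.float64(9.0), np.float64(0.048)), (np.float64(3.02), np.float64(9.0), np.float64(0.049))]
172 0 0 | 175 294 307 | 178 290 318 | 181 288 319 | 184 281 320 | 187 280 320 | 190 281 321 | 193 281 321 | 196 280 320 | 199 280 320 | 202 279 321 | 205 283 321 | 208 281 320 | 211 285 318 | 214 287 313 | 217 290 306 | 
284 210 [0.706, 0.116] | 287 214 [0.693, 0.106] | 290 217 [0.682, 0.096] | 293 218 [0.679, 0.086] | 296 218 [0.679, 0.076] | 299 218 [0.678, 0.066] | 302 217 [0.682, 0.056] | 305 217 [0.682, 0.046] | 308 216 [0.685, 0.036] | 311 215 [0.688, 0.026] | 314 213 [0.695, 0.016] | 317 212 [0.698, 0.006] | 320 209 [0.708, -0.004] | 
 80 [[706.0, 68.0, 84.0], [708.0, 60.0, 82.0], [708.0, 102.0, 77.0]]
 90 [[705.0, 78.0, 89.0], [706.0, 82.0, 90.0], [707.0, 70.0, 86.0]]
 100 [[703.0, 83.0, 97.0], [704.0, 86.0, 98.0], [704.0, 88.0, 101.0]]
 110 [[701.0, 87.0, 113.0], [701.0, 90.0, 115.0], [702.0, 93.0, 105.0]]
 120 [[701.0, 91.0, 121.0], [702.0, 93.0, 124.0], [702.0, 94.0, 116.0]]
 130 [[701.0, 92.0, 131.0], [702.0, 93.0, 127.0], [702.0, 94.0, 134.0]]
 140 [[700.0, 87.0, 142.0], [703.0, 87.0, 141.0], [709.0, 85.0, 138.0]]
 150 [[699.0, 83.0, 151.0], [699.0, 84.0, 147.0], [702.0, 82.0, 151.0]]
 160 [[697.0, 74.0, 161.0], [700.0, 75.0, 163.0], [701.0, 79.0, 157.0]]
 170 [[701.0, 65.0, 169.0], [701.0, 55.0, 171.0], [702.0, 45.0, 174.0]]
```

Scanner axis: yaw about 9.5°, lip about 6 mm behind (0.70, 0.0475), and the window nodding slightly down (about 0.05 rad). That makes the target for the TCP about (0.5995, 0.062, 0.090) with the jaw at -170.5°.

step_arm([
  {"xyz": [0, 0, 0], "twist": -0.116, "gripper": 0},
  {"xyz": [0, 0, 0], "twist": -0.116, "gripper": 0},
  {"xyz": [0, 0, 0], "twist": -0.116, "gripper": 0},
  {"xyz": [0, 0, 0], "twist": -0.116, "gripper": 0},
  {"xyz": [0, 0, 0], "twist": -0.116, "gripper": 0},
  {"xyz": [0, 0, 0], "twist": -0.116, "gripper": 0},
  {"xyz": [0, 0, 0], "twist": -0.116, "gripper": 0},
  {"xyz": [0, 0, 0], "twist": -0.116, "gripper": 0},
])

```text
clock: 29.67
tool_pos: [0.3931, 0.0689, 0.1492]
orientation: [1.408, -2.808, -0.0]
ft_force: [-0.2, 0.4, -0.1]
gripper_width: 0.0152
```

step_arm([
  {"xyz": [0, 0, 0], "twist": -0.116, "gripper": 0},
  {"xyz": [0, 0, 0], "twist": -0.116, "gripper": 0},
  {"xyz": [0, 0, 0], "twist": -0.116, "gripper": 0},
  {"xyz": [0, 0, 0], "twist": -0.116, "gripper": 0},
  {"xyz": [0, 0, 0], "twist": -0.116, "gripper": 0},
  {"xyz": [0, 0, 0], "twist": -0.116, "gripper": 0},
  {"xyz": [0, 0, 0], "twist": -0.116, "gripper": 0},
  {"xyz": [0, 0, 0], "twist": 0, "gripper": 0},
])

```text
clock: 30.33
tool_pos: [0.3931, 0.069, 0.1491]
orientation: [2.399, -2.029, -0.0]
ft_force: [-0.1, 0.3, -0.6]
gripper_width: 0.0152
```

```bash
python3 -c "
from h import *
plan([.5995,.062,.09],-170.5)"
```

```text
t 30.33 tcp [0.3931 0.069  0.1491] jaw -170.45 w 0.0152 F [-0.1  0.3 -0.6] q6 [ 0.01 -0.29 -0.37  1.49  0.   -1.73]
twist 0.0009 shift mm [  40.9 -202.4   59.1]
```

step_arm([
  {"xyz": [0.0058, -0.0285, 0], "twist": 0, "gripper": 0},
  {"xyz": [0.0058, -0.0285, 0], "twist": 0, "gripper": 0},
  {"xyz": [0.0058, -0.0285, 0], "twist": 0, "gripper": 0},
  {"xyz": [0.0058, -0.0285, 0], "twist": 0, "gripper": 0},
  {"xyz": [0.0058, -0.0285, 0], "twist": 0, "gripper": 0},
  {"xyz": [0.0058, -0.0285, 0], "twist": 0, "gripper": 0},
  {"xyz": [0, 0, 0], "twist": 0, "gripper": 0},
  {"xyz": [0, 0, 0], "twist": 0, "gripper": 0},
])

```text
clock: 31.0
tool_pos: [0.568, 0.0623, 0.1476]
orientation: [2.392, -2.034, -0.003]
ft_force: [-0.4, 0.7, -0.3]
gripper_width: 0.015
```

step_arm([
  {"xyz": [0.003, -0.015, 0.0195], "twist": 0, "gripper": 0},
  {"xyz": [0.003, -0.015, 0.0195], "twist": 0, "gripper": 0},
  {"xyz": [0, 0, 0.0195], "twist": 0, "gripper": 0},
  {"xyz": [0, 0, 0], "twist": 0, "gripper": 0},
  {"xyz": [0, 0, 0], "twist": 0, "gripper": 0},
  {"xyz": [0, 0, 0], "twist": 0, "gripper": 0},
])

```text
clock: 31.5
tool_pos: [0.5977, 0.0616, 0.0921]
orientation: [-2.395, 2.032, -0.001]
ft_force: [0.0, -0.4, 0.7]
gripper_width: 0.0154
```

```bash
python3 - <<'E'
from h import *
plan([.5995,.062,.09],-170.5)
s=snap('side','sideN');t=snap('top','topN')
tcp=np.array([.5995,.062,.09])
for n,i in(("side",s),("top",t)):
    a=proj(i,[.6045,.031,.119]);b=proj(i,[.5985,.065,.119]);print(n,"pred barcode",a.round(1),"grasp",b.round(1))
    u,v=a.round().astype(int); print(i["image"][v-7:v+8,u-14:u+15].astype(int).mean(2).astype(int))
E
```

```text
t 31.5 tcp [0.5977 0.0616 0.0921] jaw -170.63 w 0.0154 F [ 0.  -0.4  0.7] q6 [-0.01  0.26  0.06  1.37  0.   -1.74]
twist -0.0023 shift mm [-0.1 -1.8  2.1]
side pred barcode [326.3 221.8] grasp [322.3 215.8]
[[ 14  49  67  24  30  30  31  26  59 115 145 149 110  43  94 119  49 136
  234 245 243 241 242 243 238 215 193 194 199]
 [211 255 228  65  25  29  48  89  98 115 156 221 242 115  76 104  50 136
  232 245 243 240 240 242 241 227 200 202 205]
 [235 255 227  61  26  29  76 117 101 113 207 253 255 224  96 115  49 135
  232 245 242 240 239 243 242 229 206 207 209]
 [206 230 226  58  23  26  74 112  96 121 209 245 252 238 143 113  56 138
  234 245 241 239 243 244 233 198 208 209 208]
 [181 221 254 114  23  27  72 111 125 167 204 228 247 253 233 113  52 135
  233 246 242 243 245 239 201 185 210 209 207]
 [182 131 134  78  23  29  73 110 124 206 229 195 239 250 249 186  50 133
  210 227 245 247 240 205 168 187 213 210 209]
 [189 128 120  67  26  25  70 110 120 205 235 189 224 247 253 230  44 129
  231 247 241 207 172 172 166 188 213 210 208]
 [122 132 141 115  23  26  71 119 137 209 253 
[... 2089 characters left out ...]
 63  57  58  56  48  46  48  61  92 128 137 143
  138 134 131 126 125 126 131 133 131 131 129]
 [ 68  66  66  63  65  60  61  60  58  51  50  45  44  55  82 112 126 129
  128 127 128 127 125 128 131 132 130 132 126]
 [ 68  66  64  62  65  62  57  59  58  58  52  45  45  54  87 113 128 131
  133 133 133 135 133 135 133 133 133 134 125]
 [ 68  68  69  66  64  63  63  60  60  58  54  52  46  55  88 118 132 134
  133 131 136 134 136 133 134 137 133 130 121]
 [ 69  69  66  65  63  62  62  61  57  55  54  46  41  56  85 118 132 133
  134 135 132 135 133 133 135 135 134 132 120]
 [ 66  69  68  67  65  64  65  61  58  57  53  51  40  55  88 119 130 135
  131 134 133 132 134 132 132 135 133 135 119]]
```

```bash
python3 - <<'E'
from h import *
s=load('sideN');t=load('topN')
T=np.array([.5977,.0616,0]);a=np.radians(-170.6);tx=np.array([-np.sin(a),np.cos(a),0])
for z in(.118,.121): 
    X=T+.0668*tx+[0,0,z];print("pred tip",X.round(4),proj(s,X).round(1),proj(t,X).round(1))
print("tri tip",tri(t,(318.8,232.8),s,(328.3,226.8)))
# tube axis points: bright ridge per column in top, per row in side
g=t["image"].mean(2)
for z in(.121,): 
    L=[]
    for u in range(310,318):
        w=np.clip(g[228:240,u]-138,0,None);v=(w*np.arange(228,240)).sum()/w.sum();L.append(plane(t,u,v,z)[:2])
    L=np.array(L);d=np.polyfit(L[:,1],L[:,0],1);print("heading dx/dy",d[0].round(3),L[[0,-1]].round(4).tolist())
h=s["image"].mean(2);
for v in range(217,228):
    w=np.clip(h[v,318:332]-185,0,None);print(v,((w*np.arange(318,332)).sum()/max(w.sum(),1)).round(1),end=" ")
E
```

```text
pred tip [ 0.6086 -0.0043  0.118 ] [329.9 228.6] [320.2 232.7]
pred tip [ 0.6086 -0.0043  0.121 ] [329.8 227.8] [320.2 232.5]
tri tip (array([6.06237444e-01, 1.20440516e-04, 1.22079210e-01]), np.float64(0.0026958167070234686))
heading dx/dy -0.158 [[0.6026, 0.0272], [0.6061, 0.0056]]
217 326.1 218 326.1 219 326.3 220 325.5 221 326.2 222 325.8 223 326.4 224 327.4 225 327.7 226 328.5 227 328.5
```

The tube's triangulated tip agrees with the prediction within about 5 mm, and its heading is 9° against the window's 9.5°. I'll settle, compare the bench with the start image, then hand in.

step_arm([
  {"xyz": [0, -0.001, 0.001], "twist": 0, "gripper": 0},
  {"xyz": [0, 0, 0], "twist": 0, "gripper": 0},
  {"xyz": [0, 0, 0], "twist": 0, "gripper": 0},
  {"xyz": [0, 0, 0], "twist": 0, "gripper": 0},
  {"xyz": [0, 0, 0], "twist": 0, "gripper": 0},
  {"xyz": [0, 0, 0], "twist": 0, "gripper": 0},
])

```text
clock: 32.1
tool_pos: [0.5991, 0.0617, 0.0897]
orientation: [2.396, -2.032, -0.0]
ft_force: [-0.4, 0.5, 0.6]
gripper_width: 0.0151
```

```bash
python3 - <<'E'
from h import *
from plant import readout,ticket
plan([.5995,.062,.09],-170.5); print(np.abs(readout.state()["joint_velocities"]).max())
a=load("side0")["image"].astype(int);s=snap("side","sideZ");d=(np.abs(a-s["image"]).sum(2)>120).astype(np.uint8)
N,l,st,c=cv2.connectedComponentsWithStats(d)
print([st[k].tolist() for k in range(1,N) if st[k,4]>25])
i=load("topN");m=lav(i);m[:262]=0;m[280:]=0;m[:,:180]=0;m[:,240:]=0
N,l,st,c=cv2.connectedComponentsWithStats(m);print("tray caps",c[1:][st[1:,4]>8].round(1).tolist())
print(ticket.hand_in())
E
```

```text
t 32.1 tcp [0.5991 0.0617 0.0897] jaw -170.62 w 0.0151 F [-0.4  0.5  0.6] q6 [-0.01  0.26  0.06  1.37  0.   -1.74]
twist -0.002 shift mm [-0.3 -0.4 -0.3]
0.0016940202643216397
[[0, 0, 340, 229, 30502], [95, 180, 41, 25, 398], [16, 186, 59, 49, 1506], [266, 205, 25, 8, 94], [122, 206, 17, 43, 367], [249, 226, 80, 32, 1312], [72, 236, 32, 19, 129], [136, 248, 43, 11, 324], [71, 258, 21, 39, 323]]
tray caps [[227.8, 268.7], [203.4, 270.4], [191.1, 271.0]]
the job is handed in; nothing more can be done
None
```

I filed the read tube in the tray and handed the job in at 32 s, with the last tube held level and still in front of the scanner.

**Read tube:** It lies in the y = −60 compartment, cap in the wide recess, and I let go of it. In the top view its cap is in line with the two packed tubes, which have not moved. Depth there is too noisy to prove it is fully down: it read 24 mm at the cap, against 25 and 28 mm for the packed ones.

**Last tube:** I drew it out by the cap and found the barcode about 17° off the jaw axis. I put it back in its hole, re-gripped it 17° round and drew it out again. The moves cannot tilt the tool, so I turned it level by pivoting it in the jaws against the rack's top deck, with forces of about 5–6 N. The first pivot left it 12° low, and a second press brought it to about 2–3° from level.

**Final hold:**

| Check | Result |
|---|---|
| Distance from window | about 10 cm |
| Height of barcode | about 0.119 m |
| Heading of tube | about 9°, against 9.5° for the scanner |
| Tube tip, two cameras against predicted | about 5 mm apart |
| Arm | at rest, no contact force |

**Less certain:**
- **Hood nod:** I estimated it at only 0 to 0.1 rad downward.
- **Barcode roll:** I judged it by eye earlier, to about 5–8°. I could not see it in the final pose.
- **Scanner and other items:** the force readings showed no contact with the scanner. The final side view differs from the first where the arm, its shadow and the moved tubes are. I did not look at each changed patch, because the picture limit had been reached.

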